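# Hang two rinsed tumblers to drain at the desk

## Task

Hang the two rinsed steel tumblers mouth-down on the sloping pegs of the drip tray, the tall one on the long peg and the short one on the short peg. Push each gently along its peg until its rim rests against the rubber collar, without shoving the collar back, and let go. Leave the jar and the mouse where they are.

Things in the scene. Friction and masses are not known exactly. Their poses are not given: they have to be found in the camera images.
- tall_tumbler_center (a point): Tall eight-sided straight drinking tumbler of plain steel, lying on one of its flat sides on the desk: 120 mm long, 60 mm across opposite outer flats (grasp it there), 4 mm wall, 52 mm across the inner flats, closed bottom 6 mm thick, about 0.24 kg. The point is its centre, half-way along its axis. Its x axis runs along the tumbler towards the open mouth (the rim is 60 mm from the centre); z is normal to the flat that is upwards at the start.
- short_tumbler_center (a point): Short eight-sided tumbler, as the tall one but 90 mm long (rim 45 mm from the centre), about 0.18 kg. Same axes. Neither slides down a peg by itself.
- long_peg_tip (a point): End, on the axis, of the long white plastic peg: 34 mm in diameter, blunt end with edges rounded by 5 mm, 122 mm long from its root in a steel post on the drip tray, rising at 30 degrees above level. Its x axis points along the peg, outwards and up (from the post towards the robot's right); y is level. Tip about 125 mm above the desk. The outer face of its collar (see tray) lies 82 to 107 mm back from the tip.
- short_peg_tip (a point): The same for the short peg: 34 mm in diameter, 97 mm long from its root, 30 degrees above level, same axes. Tip about 112 mm above the desk. The outer face of its collar lies 62 to 82 mm back from the tip.
- tray: White drip tray, fixed, 220 x 320 mm, 14 mm high at its lip; origin under its centre; x points the way the pegs point, to the robot's right. On it two pegs, parallel, 150 mm apart, which may change places. Each has a black rubber collar, a disc 72 mm across, 6 mm thick, square to the peg: the rim's stop. How far along it is set varies and is not measured; friction holds it up to about 15 N, then it slides back.
- jar_mid (a point): Bystander: closed amber glass jar standing on the desk, 60 mm in diameter, 90 mm high; the point is half-way up.
- mouse_mid (a point): Bystander: black computer mouse, 110 x 62 x 30 mm; the point is half-way up.
Mind the look-alikes: they are no part of the job. What is shaped like the part that bears short_tumbler_center but green is not meant. Leave any purple look-alike of the part that bears tall_tumbler_center alone.

How it is judged:
By the outcome, as a careful person would: the job done as asked, in the order asked, and still so for the second after the job is handed in, with the robot touching nothing.
It also fails if it takes over 70 s, if anything falls off the work surface, if the arm or the gripper's body presses on something with over 40 N, if the wrist force passes 120 N, or if a joint passes its speed limit or range.

## Robot

A 6-joint arm with a two-finger parallel gripper is mounted at the origin on the work surface. World frame = base frame: x ahead of the robot, y to its left, z up, the work surface at z = 0. Lengths are in m, angles in rad, forces in N, time in s.
With the tool pointing down it reaches from about 0.35 to 0.975 m from the base axis. Payload 7.1 kg.
Tool frame: the origin (TCP) lies at the very end of the fingers, on their centre line; the grasp point (between the pads) lies 19 mm behind it; x points along the fingers, y is the direction in which the jaws open and shut, and the axes are right-handed (so a half turn about x gives the same grasp; the last joint's range is limited). The gripper opens to 88 mm and grips with 3 to 60 N. Pads are 20 mm wide; open, the fingers measure 115 mm over their backs; the gripper's body (75 mm by 178 mm) begins 61 mm behind the grasp point.
Start: joints at [-1.129, 0.423, 1.63, -0, 1.089, -0.019], TCP at [0.278, -0.56, 0.223] pointing down, gripper open.
Joint ranges: [-3, 3], [-0.9, 2.11], [0.09, 2.58], [-1.31, 4.45], [0.11, 2.69], [-2.54, 2.54]. Speed limits (rad/s): [2.39, 2.39, 3.01, 3.14, 3.14, 3.14].

## Interface

Orientations are given as a unit quaternion [w, x, y, z].
In Python, from workcell import bot, viewer gives the robot as it stands. The module is installed in compiled form; this text tells all that it offers.
- The arm moves only by the tool carry_out, never from a script. Its argument "increments" is a list of rows, each a list of 4 numbers: the shift along the tool's x, y, z in mm, then the turn about the tool's x in rad. A call has 1 to 8 rows; each row is the pose to reach, as a shift and turn from the pose measured when the call began, along the tool's axes at that moment; what a row does not reach only later rows make up. A row lasts 1/8 s, in which the tool goes at most 62.5 mm and 10.7 degrees, less where a joint would pass 70% of its speed; a pose out of reach is approached as far as the arm can. A call with a gripper value outside its range is refused whole. "fingers" is the closure, from 0 (fully open) to 1 (shut), set as the call begins (left out, the last holds). The fingers move at their own pace and stop on an object; "squeeze" is the grip in N (left out, the last holds). Time passes only in rows, so rows that repeat a pose let the fingers close. It gives the time, the measured TCP pose, the force and the opening at its end, in the units of the state.
- bot.sense(): the state, without advancing time (a new reading comes with each control period).
- viewer.read_camera(name): name is "side" or "top"; returns (picture, depth): 480x640x3 uint8, red, green, blue; 480x640 float32, m along the optical axis (not along the pixel's ray), 0 where there is no reading.
- viewer.get_calibration(name): a dict with "fx", "fy", "cx", "cy" (pixels), "world_to_cam" (4x4, takes a point from world to camera coordinates). Camera axes: x right, y up, looking along -z (the intrinsics and any distortion apply to the point x, -y, -z); pixel columns grow to the right and rows downward; lengths in m; the calibration is good to about 2 mm. A picture is of the moment at which its call begins. get_calibration takes no time and is no camera call.
- bot.finish_job(): hands the job in, once; it reports no verdict.
The state is a dict: "time": time; "qpos": joint angles; "qvel": joint speeds; "tau": joint torques, N m; "eef_pos": TCP position; "eef_rot": TCP orientation; "force": force on the tool from outside, world axes, zero at the start; "ft_torque": the same for the moment, N m; "grip_width": finger opening in m.
Only numpy, scipy, OpenCV 4.12 (cv2) and the standard library are available. Lean on these libraries where they do the work, as an engineer would, in place of code of your own. Each camera call takes 0.05 s, during which the arm holds its last target.

## Working session

There is one attempt and no reset: what is moved stays moved. The work goes in short steps, Python scripts to look and compute and a tool call to move; the robot and the scene stay as the last step left them, time stands still between calls to the robot, and variables do not carry over. Pictures are saved under pics/ and viewed, and the job is handed in when it is done.

Besides the shell and the picture viewer there is one more tool, called after "Emit:" as name(argument=value, ...), one argument or row to a line, values as JSON. carry_out: Moves the arm, as the interface text tells. Its arguments: {"type":"object","properties":{"increments":{"type":"array"},"fingers":{"type":"number"},"squeeze":{"type":"number"}},"required":["increments"]}

```bash
mkdir -p pics
cat > h.py <<'E'
import numpy as np, cv2, pickle
from workcell import bot, viewer
def cap(tag):
    out={}
    for n in("side","top"):
        p,d=viewer.read_camera(n); c=viewer.get_calibration(n)
        cv2.imwrite(f"pics/{tag}_{n}.png",p[:,:,::-1]); out[n]=(p,d,c)
    pickle.dump(out,open(f"{tag}.pkl","wb")); return out
def world(d,c,u,v,z=None):
    z=d if z is None else z
E
python3 - <<'E'
from h import *
o=cap("a"); print({n:{k:np.round(v,4) if k=='world_to_cam' else v for k,v in o[n][2].items()} for n in o}); print(bot.sense())
E
```

```text
{'side': {'fx': 466.85002161344113, 'fy': 466.85002161344113, 'cx': 317.63451333157167, 'cy': 234.9930502418362, 'world_to_cam': array([[-0.9973, -0.073 , -0.0032,  0.5234],
       [ 0.04  , -0.5821,  0.8121, -0.1627],
       [-0.0612,  0.8098,  0.5834, -0.7512],
       [ 0.    ,  0.    ,  0.    ,  1.    ]])}, 'top': {'fx': 534.762845444704, 'fy': 534.762845444704, 'cx': 330.67031080386585, 'cy': 242.87579348469922, 'world_to_cam': array([[ 0.0121, -0.9999, -0.0022, -0.1023],
       [ 0.9992,  0.012 ,  0.039 , -0.512 ],
       [-0.039 , -0.0027,  0.9992, -1.1674],
       [ 0.    ,  0.    ,  0.    ,  1.    ]])}}
{'time': 0.1, 'qpos': array([-1.12901277e+00,  4.23718453e-01,  1.63057121e+00,  1.96795517e-05,
        1.08864526e+00, -1.89928196e-02]), 'qvel': array([ 0.00187431, -0.00210805, -0.00197968, -0.00086827, -0.00106222,
        0.00142682]), 'tau': array([ 1.70771277e-04, -5.45611989e+01, -2.74324518e+01,  6.45674416e-02,
        1.87291828e-02, -5.31564672e-05]), 'eef_pos': array([ 0.27772432, -0.55935768,  0.22202479]), 'eef_rot': array([-0.16100323, -0.68833051, -0.16193382,  0.68851761]), 'force': array([-0.27106256, -0.74847469,  0.37966119]), 'ft_torque': array([-0.04034046, -0.03471274, -0.03428268]), 'grip_width': 0.08799242771792914}
```

View pics/a_side.png

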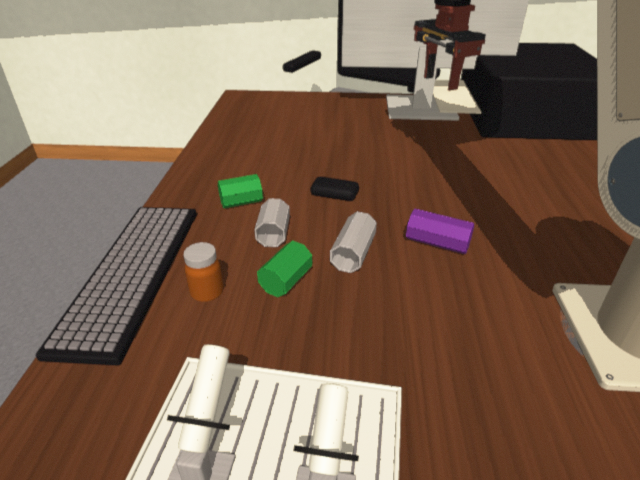

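View pics/a_top.png

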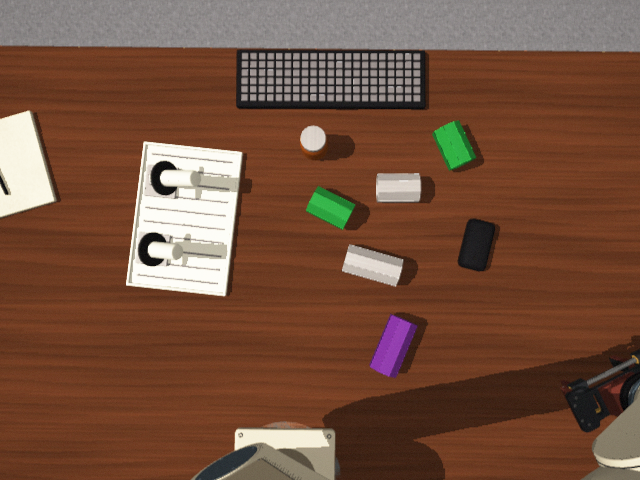

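Side view: two grey tumblers with mouths facing the tray, tall at about (353,242) and short at (272,222). Top view: tall at (373,265), short at (398,187); the green ones at (330,207) and (454,145) and the purple one at (394,345) are look-alikes. The pegs' tips are at top (183–190,178) and (175,250). Next I'll check this in crops and measure.

```bash
cat > h.py <<'E'
import numpy as np, cv2, pickle
def cap(tag):
    from workcell import bot, viewer
    out={}
    for n in("side","top"):
        p,d=viewer.read_camera(n); c=viewer.get_calibration(n)
        cv2.imwrite(f"pics/{tag}_{n}.png",p[:,:,::-1]); out[n]=(p,d,c)
    pickle.dump(out,open(f"{tag}.pkl","wb")); return out
def load(tag): return pickle.load(open(f"{tag}.pkl","rb"))
def cloud(d,c):
    v,u=np.mgrid[0:480,0:640]
    P=np.stack([(u-c['cx'])/c['fx']*d,-(v-c['cy'])/c['fy']*d,-d,np.ones_like(d)],-1)
    W=P@np.linalg.inv(c['world_to_cam']).T
    W=W[...,:3]; W[d<=0]=np.nan; return W
def ray(c,u,v,z):
    M=np.linalg.inv(c['world_to_cam']); o=M[:3,3]
    r=M[:3,:3]@np.array([(u-c['cx'])/c['fx'],-(v-c['cy'])/c['fy'],-1]); return o+r*(z-o[2])/r[2]
def proj(c,P):
    q=c['world_to_cam']@np.append(P,1); return np.array([c['cx']+c['fx']*q[0]/-q[2],c['cy']-c['fy']*q[1]/-q[2]])
def crop(o,n,x0,x1,y0,y1,s,f): cv2.imwrite("pics/"+f,cv2.resize(o[n][0][y0:y1,x0:x1,::-1],None,fx=s,fy=s,interpolation=cv2.INTER_CUBIC))
E
python3 - <<'E'
from h import *
o=load("a")
crop(o,"side",210,490,160,310,2.8,"c1.png"); crop(o,"side",120,420,330,480,2.6,"c2.png")
p,d,c=o["top"]; W=cloud(d,c)
# desk check
print("desk", W[320,300],W[100,500]); 
hsv=cv2.cvtColor(p,cv2.COLOR_RGB2HSV)
g=((hsv[...,1]<60)&(hsv[...,2]>110)&(W[...,2]>0.02)&(W[...,2]<0.09)).astype(np.uint8)
g[:, :335]=0; g[:120]=0; g[300:]=0
n,l,s,ce=cv2.connectedComponentsWithStats(g)
for i in range(1,n):
    if s[i,4]>300:
        w=W[l==i]; t=w[w[:,2]>0.053]; 
        (cx,cy),sz,a=cv2.minAreaRect((t[:,:2]*1000).astype(np.float32))
        print(s[i],ce[i],"z",np.percentile(w[:,2],[5,50,95]),"rect",cx,cy,sz,a, cv2.boxPoints(((cx,cy),sz,a)).round(1).tolist())
# jar, mouse
for u,v in((313,140),(477,245),(330,207),(454,145)): print(u,v,W[v,u])
E
```

```text
desk [ 3.42311032e-01 -3.04101350e-02 -1.08538741e-04] [ 8.38367367e-01 -4.71563729e-01  7.39051385e-04]
[ 377  173   44   29 1191] [398.71116709 187.38706969] z [0.04167447 0.05666796 0.06248575] rect 635.23046875 -239.5203094482422 (45.353546142578125, 89.8497085571289) 0.7790307998657227 [[611.9000244140625, -194.89999389648438], [613.2000122070312, -284.70001220703125], [658.5, -284.1000061035156], [657.2999877929688, -194.3000030517578]]
[ 342  245   61   41 1576] [372.49048223 264.71510152] z [0.04359843 0.05678576 0.06255254] rect 467.2216796875 -185.3175048828125 (120.2509536743164, 43.967472076416016) 75.6196060180664 [[431.0, -238.10000610351562], [473.6000061035156, -249.0], [503.3999938964844, -132.5], [460.8999938964844, -121.5999984741211]]
313 140 [ 0.72264242 -0.05718803  0.08898675]
477 245 [ 0.51157172 -0.41273391  0.02947148]
330 207 [ 0.58686948 -0.09391475  0.06164266]
454 145 [ 0.72237898 -0.35563787  0.05895011]
```

View pics/c1.png

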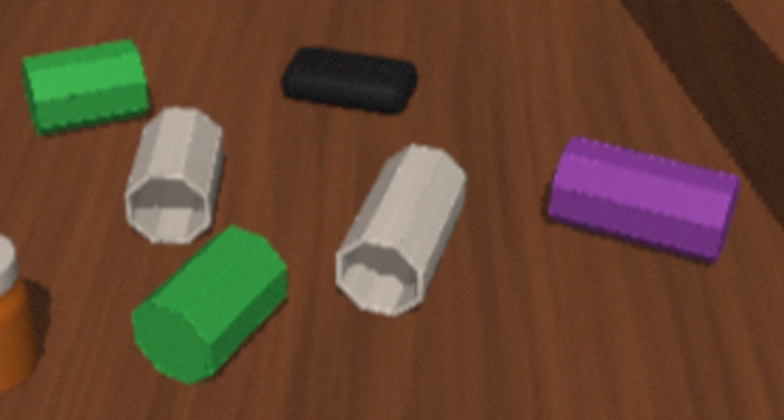

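View pics/c2.png

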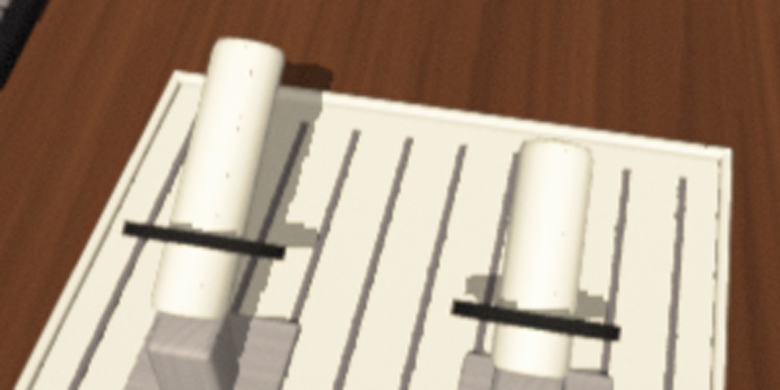

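The crop confirms it: the two plain steel ones, both mouths toward +y. The long peg is on the left in the side view (larger x). Next, the pegs.

```bash
cat > pegs.py <<'E'
from h import *
from scipy.optimize import least_squares
o=load("a")
Ws={n:cloud(o[n][1],o[n][2]) for n in o}
# tray
for n in Ws:
  W=Ws[n]; p=o[n][0]; hsv=cv2.cvtColor(p,cv2.COLOR_RGB2HSV)
  for name,xr in (("far",(0.58,0.75)),("near",(0.43,0.58))):
    m=(W[...,2]>0.065)&(W[...,2]<0.2)&(W[...,0]>xr[0])&(W[...,0]<xr[1])&(W[...,1]>0.0)&(W[...,1]<0.4)
    wh=m&(p.min(-1)>140); bl=m&(p.max(-1)<70)
    print(n,name,wh.sum(),bl.sum())
    P=W[wh]; 
    print(" ranges",np.nanpercentile(P,[1,50,99],axis=0).round(3).tolist())
    def res(q):
        a=np.array([np.sin(q[3])*np.cos(q[2]),-np.cos(q[3])*np.cos(q[2]),np.sin(q[2])]); c=np.array([q[0],0.25,q[1]])
        r=P-c; r=r-np.outer(r@a,a); return np.linalg.norm(r,axis=1)-.017
    s=least_squares(res,[np.median(P[:,0]),0.05,np.pi/6,0],loss="soft_l1",f_scale=0.002)
    q=s.x; a=np.array([np.sin(q[3])*np.cos(q[2]),-np.cos(q[3])*np.cos(q[2]),np.sin(q[2])]); c=np.array([q[0],0.25,q[1]])
    r=res(q); t=(P-c)@a; ok=abs(r)<0.003
    tip=c+a*np.percentile(t[ok],99.7)
    print(" axis",a.round(3),"elev",np.degrees(q[2]).round(2),"yaw",np.degrees(q[3]).round(2),"rms",np.sqrt((r[ok]**2).mean()).round(4),ok.mean().round(2),"tip",tip.round(4))
    B=W[bl]; 
    if len(B)>10: print(" collar back from tip", ((tip-B)@a*1000).round(0)[::max(1,len(B)//25)], np.percentile((tip-B)@a,[5,50,95]).round(4))
E
python3 pegs.py
```

```text
side far 2958 265
 ranges [[0.623, 0.184, 0.065], [0.639, 0.236, 0.106], [0.66, 0.288, 0.138]]
 axis [-0.104 -0.846  0.522] elev 31.49 yaw -6.98 rms 0.0018 0.41 tip [0.6297 0.1929 0.151 ]
 collar back from tip [85. 85. 86. 84. 87. 85. 88. 86. 84. 87. 86. 84. 87. 85. 83. 86. 84. 87.
 85. 84. 87. 85. 88. 86. 88. 86. 87.] [0.0834 0.0855 0.0876]
side near 2511 313
 ranges [[0.476, 0.218, 0.065], [0.493, 0.258, 0.102], [0.512, 0.298, 0.126]]
 axis [-0.08  -0.861  0.502] elev 30.16 yaw -5.28 rms 0.0009 0.95 tip [0.4901 0.2122 0.1131]
 collar back from tip [70. 69. 70. 72. 70. 73. 71. 73. 71. 70. 72. 71. 73. 72. 70. 73. 71. 74.
 72. 70. 73. 71. 74. 72. 74. 72. 74.] [0.0694 0.0716 0.0736]
top far 545 424
 ranges [[0.62, 0.178, 0.078], [0.637, 0.215, 0.117], [0.677, 0.283, 0.137]]
 axis [-0.161 -0.864  0.477] elev 28.5 yaw -10.55 rms 0.0019 0.38 tip [0.6301 0.1888 0.149 ]
 collar back from tip [88. 88. 90. 87. 88. 88. 87. 86. 88. 86. 87. 85. 87. 84. 85. 85. 88. 83.
 84. 83. 84. 86. 83. 83. 83. 81. 82.] [0.0822 0.086  0.0895]
top near 431 401
 ranges [[0.474, 0.209, 0.084], [0.491, 0.243, 0.109], [0.528, 0.279, 0.126]]
 axis [-0.094 -0.866  0.491] elev 29.43 yaw -6.17 rms 0.0012 0.91 tip [0.4881 0.2101 0.112 ]
 collar back from tip [72. 69. 71. 74. 73. 69. 71. 70. 67. 74. 73. 73. 71. 69. 71. 72. 75. 69.
 73. 70. 70. 71. 71. 70. 70. 71.] [0.0684 0.0711 0.0737]
```

```bash
sed -i 's/\[np.median(P\[:,0\]),0.05,np.pi\/6,0\]/[np.median(P[:,0]),0.085,np.pi\/6,-0.1]/' pegs.py; python3 pegs.py | grep -v ranges
python3 - <<'E'
from h import *
o=load("a"); W=cloud(o["top"][1],o["top"][2]); p=o["top"][0]
m=((W[...,2]>0.004)&(W[...,2]<0.02)&(p.min(-1)>140)).astype(np.uint8); m[:,:115]=0;m[:,260:]=0
P=W[m>0]; print(cv2.minAreaRect((P[:,:2]*1000).astype(np.float32)))
E
```

```text
side far 2958 265
 axis [-0.083 -0.858  0.507] elev 30.46 yaw -5.54 rms 0.0009 0.93 tip [0.6373 0.1769 0.1255]
 collar back from tip [84. 84. 86. 84. 87. 85. 88. 86. 85. 87. 86. 84. 87. 85. 84. 86. 85. 87.
 86. 84. 87. 85. 88. 86. 88. 87. 88.] [0.0838 0.0857 0.0878]
side near 2511 313
 axis [-0.08  -0.861  0.502] elev 30.16 yaw -5.28 rms 0.0009 0.95 tip [0.4901 0.2122 0.1131]
 collar back from tip [70. 69. 70. 72. 70. 73. 71. 73. 71. 70. 72. 71. 73. 72. 70. 73. 71. 74.
 72. 70. 73. 71. 74. 72. 74. 72. 74.] [0.0694 0.0716 0.0736]
top far 545 424
 axis [-0.106 -0.869  0.483] elev 28.89 yaw -6.98 rms 0.0012 0.92 tip [0.6348 0.1747 0.1236]
 collar back from tip [86. 86. 88. 85. 87. 86. 85. 84. 87. 84. 86. 84. 86. 84. 85. 85. 88. 83.
 85. 83. 84. 87. 84. 84. 84. 82. 83.] [0.0828 0.0854 0.0882]
top near 431 401
 axis [-0.094 -0.866  0.491] elev 29.43 yaw -6.17 rms 0.0012 0.91 tip [0.4881 0.2101 0.112 ]
 collar back from tip [72. 69. 71. 74. 73. 69. 71. 70. 67. 74. 73. 73. 71. 69. 71. 72. 75. 69.
 73. 70. 70. 71. 71. 70. 70. 71.] [0.0684 0.0711 0.0737]
((493.28106689453125, 206.96998596191406), (863.1112060546875, 292.89453125), 0.9605826139450073)
```

```bash
cat > inc.py <<'E'
import numpy as np, sys
from scipy.spatial.transform import Rotation as R
from workcell import bot
def inc(tcp_mm, ydir=None):
    s=bot.sense(); q=s['eef_rot']; M=R.from_quat([q[1],q[2],q[3],q[0]]).as_matrix()
    d=M.T@(np.array(tcp_mm)-s['eef_pos']*1000); a=0
    if ydir is not None:
        y=M.T@np.array([*ydir,0]); a=np.arctan2(y[2],y[1]); a=(a+np.pi/2)%np.pi-np.pi/2
    print("inc",d.round(1),"turn",round(a,3)); return M
if __name__=="__main__":
    v=list(map(float,sys.argv[1:])); M=inc(v[:3],v[3:5] if len(v)>3 else None)
    s=bot.sense(); print("toolaxes(cols)\n",M.round(3),"t",s['time'],"tcp",(s['eef_pos']*1000).round(1),"F",s['force'].round(1),"w",s['grip_width'].round(4),"q6",s['qpos'][5].round(2))
E
python3 inc.py 459 -216 150 0.968 -0.25; python3 inc.py 459 -216 11 0.968 -0.25
```

```text
inc [  72.3 -226.9 -315. ] turn -0.857
inc [ 211.3 -226.7 -315. ] turn -0.857Traceback (most recent call last):
  File "inc.py", line 12, in <module>
    s=bot.sense(); print("toolaxes(cols)\n",M.round(3),"t",s['time'],"tcp",(s['eef_pos']*1000).round(1),"F",s['force'].round(1),"w",s['grip_width'].round(4),"q6",s['qpos'][5].round(2))
                                                                                                                                    ^^^^^^^^^^^^^^^^^^^^^
AttributeError: 'float' object has no attribute 'round'
Traceback (most recent call last):
  File "inc.py", line 12, in <module>
    s=bot.sense(); print("toolaxes(cols)\n",M.round(3),"t",s['time'],"tcp",(s['eef_pos']*1000).round(1),"F",s['force'].round(1),"w",s['grip_width'].round(4),"q6",s['qpos'][5].round(2))
                                                                                                                                    ^^^^^^^^^^^^^^^^^^^^^
AttributeError: 'float' object has no attribute 'round'
```

Emit:
carry_out(
  increments=[
    [9,-28,-39,-0.107],
    [18,-57,-79,-0.214],
    [27,-85,-118,-0.32],
    [36,-113,-157,-0.43],
    [45,-142,-197,-0.535],
    [54,-170,-236,-0.64],
    [63,-199,-275,-0.75],
    [72,-227,-315,-0.857],
  ],
  fingers=0,
)

```text
time: 1.1
eef_pos: [0.4592, -0.2144, 0.1499]
eef_rot: [0.433, 0.558, 0.434, -0.558]
force: [0.7, -0.0, -0.6]
grip_width: 0.0878
```

```bash
sed -i "s/s\['grip_width'\].round(4)/round(float(s['grip_width']),4)/" inc.py; python3 inc.py 459 -216 11 0.968 -0.25
```

```text
inc [138.9   0.3   1.8] turn 0.003
toolaxes(cols)
 [[-0.001  0.969 -0.247]
 [ 0.001 -0.247 -0.969]
 [-1.    -0.001 -0.001]] t 1.1 tcp [ 459.2 -214.4  149.9] F [ 0.7 -0.  -0.6] w 0.0878 q6 -0.21
```

Emit:
carry_out(
  increments=[
    [40,0,2,0],
    [80,0,2,0],
    [110,0,2,0],
    [130,0,2,0],
    [139,0,2,0],
    [139,0,2,0],
  ],
)

```text
time: 1.85
eef_pos: [0.4584, -0.216, 0.0106]
eef_rot: [-0.433, -0.558, -0.435, 0.558]
force: [-0.1, -0.8, 0.7]
grip_width: 0.088
```

```bash
python3 inc.py 459 -216 11 0.968 -0.25
```

```text
inc [-0.4  0.6 -0.2] turn 0.003
toolaxes(cols)
 [[-0.002  0.969 -0.247]
 [ 0.002 -0.247 -0.969]
 [-1.    -0.002 -0.001]] t 1.85 tcp [ 458.4 -216.    10.6] F [-0.1 -0.8  0.7] w 0.088 q6 -0.22
```

Emit:
carry_out(
  increments=[
    [0,0,0,0],
    [0,0,0,0],
    [0,0,0,0],
    [0,0,0,0],
    [0,0,0,0],
    [0,0,0,0],
    [0,0,0,0],
    [0,0,0,0],
  ],
  fingers=1,
  squeeze=4,
)

```text
time: 2.85
eef_pos: [0.4586, -0.2162, 0.0111]
eef_rot: [0.433, 0.558, 0.435, -0.558]
force: [-1.6, -0.1, 6.0]
grip_width: 0.0603
```

Emit:
carry_out(
  increments=[
    [-8,0,-3,0],
    [-15,0,-7,0],
    [-22,0,-11,0],
    [-29,0,-16,0],
    [-36,0,-22,0],
    [-42,0,-27,0],
    [-42,0,-27,0],
    [-42,0,-27,0],
  ],
)

```text
time: 3.85
eef_pos: [0.4653, -0.19, 0.053]
eef_rot: [-0.433, -0.558, -0.435, 0.558]
force: [0.3, -0.1, -2.3]
grip_width: 0.0601
```

```bash
python3 -c "
from h import *
o=cap('b'); crop(o,'side',230,490,120,310,3,'b1.png')"
```

```text
(no output)
```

View pics/b1.png

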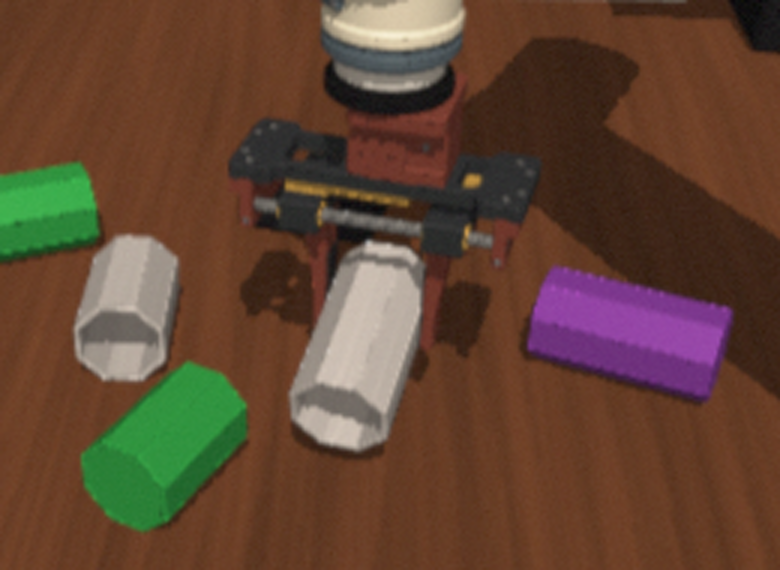

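The tall tumbler pivoted mouth-down in the grip: in the crop the rim is at (340,410) and the bottom end rises between the fingers. Tighten, lift, and measure the tilt.

Emit:
carry_out(
  increments=[
    [0,0,0,0],
    [0,0,0,0],
    [-20,0,0,0],
    [-50,0,0,0],
    [-90,0,0,0],
    [-120,0,0,0],
    [-120,0,0,0],
    [-120,0,0,0],
  ],
  squeeze=30,
)

```text
time: 4.95
eef_pos: [0.4647, -0.19, 0.1719]
eef_rot: [-0.433, -0.558, -0.435, 0.559]
force: [0.2, 0.6, -2.4]
grip_width: 0.0598
```

```bash
cat > tilt.py <<'E'
from h import *; import sys
from inc import *
def tilt(tag, L):
    """fit upper flat of held tumbler, near grasp"""
    s=bot.sense(); q=s['eef_rot']; M=R.from_quat([q[1],q[2],q[3],q[0]]).as_matrix()
    g=s['eef_pos']+M[:,0]*-0.019
    o=load(tag)
    for n in o:
        p,d,c=o[n]; W=cloud(d,c); hsv=cv2.cvtColor(p,cv2.COLOR_RGB2HSV)
        rel=(W-g)@M  # tool coords: x down, y jaw, z
        f=-rel[...,2] if M[1,2]<0 else rel[...,2]
        m=(hsv[...,1]<45)&(p.min(-1)>90)&(abs(rel[...,1])<.010)&(f>0.0)&(f<L)&(rel[...,0]<0.06)&(rel[...,0]>-.06)
        x=f[m]; z=-rel[...,0][m]
        if len(x)<30: print(n,len(x)); continue
        k=np.ones(len(x),bool)
        for _ in range(8):
            A=np.polyfit(x[k],z[k],1); r=z-np.polyval(A,x); k=abs(r)<.0025 if _>3 else abs(r)<.006
        th=np.arctan(A[0]); print(n,len(x),k.sum(),"tilt",np.degrees(th).round(1),"perp dist top flat to grasp",(A[1]*np.cos(th)*1000).round(1),"far end axial",(np.percentile(x[k],98)/np.cos(th)*1000).round(1))
        jaw=(abs(f)<.06)
if __name__=="__main__":
    cap(sys.argv[1]); tilt(sys.argv[1],float(sys.argv[2]))
E
python3 tilt.py c 0.09; python3 inc.py 625 71 185 0.995 -0.103
```

```text
side 684 437 tilt -13.5 perp dist top flat to grasp 30.6 far end axial 90.0
top 206 182 tilt -14.5 perp dist top flat to grasp 30.2 far end axial 92.3
inc [ -13.6   91.1 -292.5] turn -0.147
toolaxes(cols)
 [[-0.004  0.969 -0.247]
 [ 0.003 -0.247 -0.969]
 [-1.    -0.005 -0.002]] t 5.05 tcp [ 464.3 -189.9  171.4] F [ 0.4  0.3 -2.7] w 0.0598 q6 -0.16
```

View pics/c_side.png

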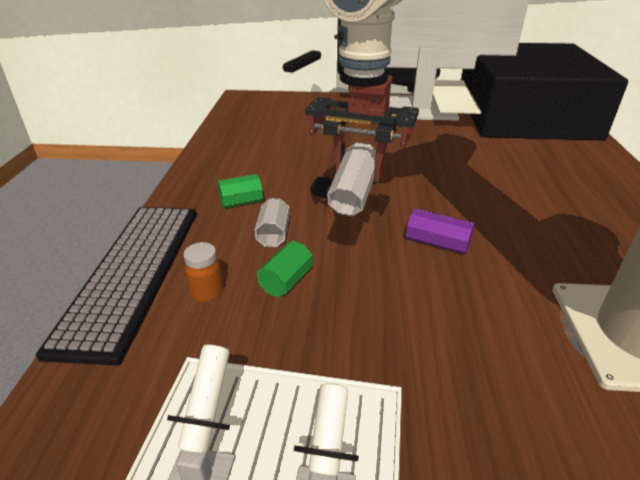

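Both views give a tilt of about 14° (friction held it). That still allows about 45 mm of insertion, so I'll let the peg turn it the rest of the way.

```bash
python3 inc.py 624.6 65.6 147 0.995 -0.103
```

```text
inc [  24.4   92.2 -287.2] turn -0.147
toolaxes(cols)
 [[-0.004  0.969 -0.247]
 [ 0.003 -0.247 -0.969]
 [-1.    -0.005 -0.002]] t 5.05 tcp [ 464.3 -189.9  171.4] F [ 0.4  0.3 -2.7] w 0.0598 q6 -0.16
```

Emit:
carry_out(
  increments=[
    [3,12,-36,-0.02],
    [7,25,-78,-0.04],
    [11,39,-122,-0.06],
    [15,53,-166,-0.08],
    [18,67,-210,-0.11],
    [21,79,-246,-0.13],
    [24,88,-274,-0.147],
    [24,92,-287,-0.147],
  ],
)

```text
time: 6.05
eef_pos: [0.624, 0.0667, 0.1455]
eef_rot: [-0.472, -0.523, -0.476, 0.526]
force: [0.0, 0.7, -1.8]
grip_width: 0.0597
```

Emit:
carry_out(
  increments=[
    [0,0,0,0],
    [0,0,0,0],
  ],
)

```text
time: 6.3
eef_pos: [0.6231, 0.0659, 0.1449]
eef_rot: [-0.471, -0.523, -0.476, 0.527]
force: [0.6, 0.4, -1.6]
grip_width: 0.0595
```

```bash
python3 tilt.py d 0.09;python3 inc.py 624.6 65.6 147 0.995 -0.103; python3 -c "
from h import *
o=load('d'); crop(o,'side',120,380,230,480,2.3,'d1.png');crop(o,'top',110,310,110,260,3,'d2.png')"
```

```text
side 1211 928 tilt -13.7 perp dist top flat to grasp 29.7 far end axial 91.0
top 15
inc [-1.6  1.2  0. ] turn 0.0
toolaxes(cols)
 [[-0.007  0.995 -0.102]
 [ 0.002 -0.102 -0.995]
 [-1.    -0.008 -0.002]] t 6.4 tcp [623.4  65.7 145.4] F [-0.5 -1.2 -2.2] w 0.06 q6 0.19
```

View pics/d1.png

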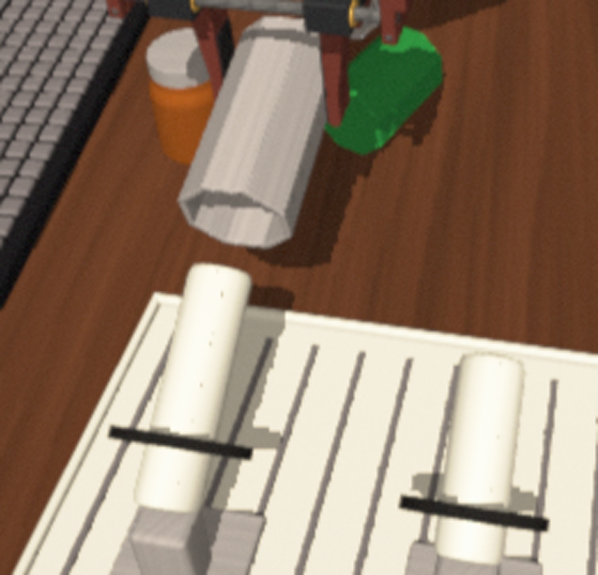

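View pics/d2.png

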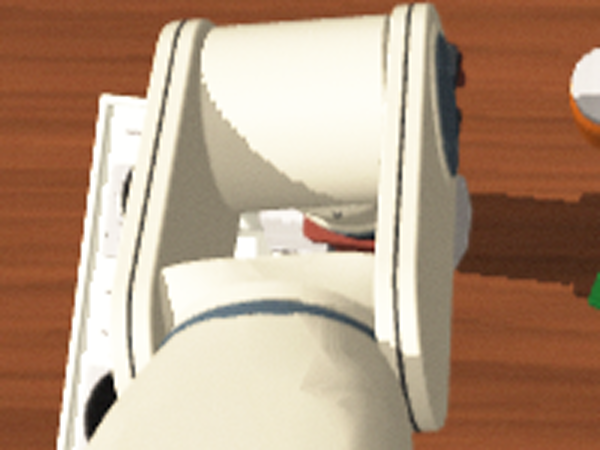

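Side crop: the mouth (235,220) lines up with the long peg's tip (220,270). Moving in along the peg.

Emit:
carry_out(
  increments=[
    [2,1,-7,0],
    [6,1,-14,0],
    [10,1,-21,0],
    [14,1,-28,0],
    [17,1,-35,0],
    [19,1,-39,0],
    [19,1,-39,0],
  ],
)

```text
time: 7.28
eef_pos: [0.6282, 0.1048, 0.1263]
eef_rot: [-0.471, -0.523, -0.476, 0.526]
force: [-0.3, 0.6, -2.4]
grip_width: 0.0598
```

```bash
python3 tilt.py e 0.09; python3 -c "
from h import *
o=load('e'); crop(o,'side',120,380,230,480,2.3,'e1.png')"
```

```text
side 1134 1049 tilt -13.5 perp dist top flat to grasp 30.0 far end axial 91.2
top 9
```

View pics/e1.png

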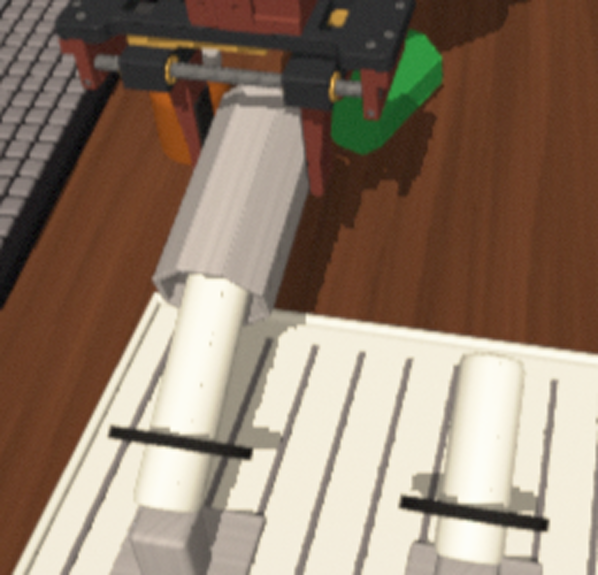

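The peg is about 20 mm inside the mouth with no contact force. On to about 40 mm.

Emit:
carry_out(
  increments=[
    [3,0,-6,0],
    [6,0,-11,0],
    [9,0,-16,0],
    [10,0,-18,0],
    [10,0,-18,0],
  ],
)

```text
time: 8.0
eef_pos: [0.63, 0.1226, 0.1164]
eef_rot: [-0.471, -0.523, -0.476, 0.526]
force: [-0.6, 0.7, -2.5]
grip_width: 0.0597
```

Emit:
carry_out(
  increments=[
    [0,0,0,0],
    [-4,0,-2,0],
    [-8,0,-4,0],
    [-12,0,-7,0],
    [-16,1,-10,0],
    [-20,1,-12,0],
    [-23,1,-14,0],
    [-23,1,-14,0],
  ],
  squeeze=4,
)

```text
time: 9.0
eef_pos: [0.6327, 0.1365, 0.1397]
eef_rot: [-0.472, -0.523, -0.476, 0.526]
force: [-0.1, -0.5, -1.9]
grip_width: 0.0598
```

```bash
python3 tilt.py f 0.09;python3 inc.py 624.6 65.6 147 0.995 -0.103; python3 -c "
from h import *
o=load('f'); crop(o,'side',120,380,230,480,2.3,'f1.png')"
```

```text
side 1603 1429 tilt -29.1 perp dist top flat to grasp 29.0 far end axial 101.0
top 3
inc [-7.7 -0.7 71.1] turn 0.001
toolaxes(cols)
 [[-0.008  0.995 -0.102]
 [ 0.002 -0.102 -0.995]
 [-1.    -0.008 -0.001]] t 9.1 tcp [632.5 136.3 139.4] F [ 0.7 -0.1 -1.7] w 0.0598 q6 0.29
```

View pics/f1.png

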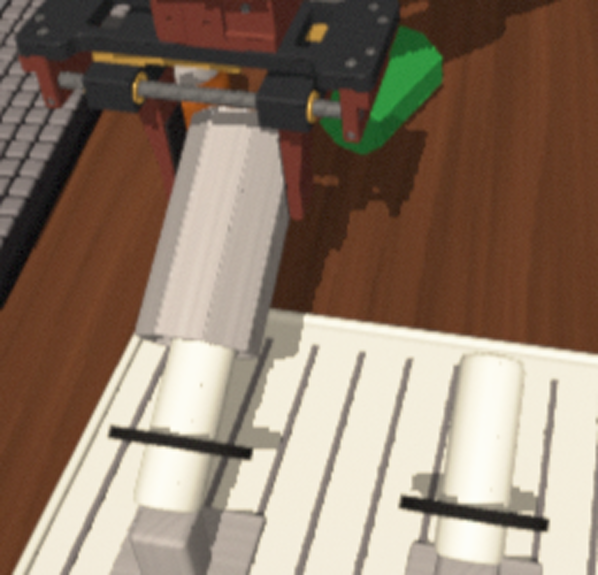

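The peg turned it to 29° and the tumbler is now parallel to the peg. Slide down to roughly 7 mm short of the collar.

```bash
python3 inc.py 634.3 159.7 109.2 0.995 -0.103
```

```text
inc [ 30.2  -0.4 -23.4] turn 0.001
toolaxes(cols)
 [[-0.008  0.995 -0.102]
 [ 0.002 -0.102 -0.995]
 [-1.    -0.008 -0.001]] t 9.1 tcp [632.5 136.3 139.4] F [ 0.7 -0.1 -1.7] w 0.0598 q6 0.29
```

Emit:
carry_out(
  increments=[
    [6,0,3,0],
    [11,0,7,0],
    [14,0,1,0],
    [18,0,-5,0],
    [22,0,-11,0],
    [26,0,-17,0],
    [30,0,-23,0],
    [30,0,-23,0],
  ],
  squeeze=8,
)

```text
time: 10.1
eef_pos: [0.6344, 0.1598, 0.1089]
eef_rot: [-0.471, -0.523, -0.477, 0.526]
force: [-0.4, -1.0, -2.3]
grip_width: 0.06
```

```bash
python3 tilt.py g 0.09;python3 inc.py 634.3 159.7 109.2 0.995 -0.103; python3 -c "
from h import *
o=load('g'); crop(o,'side',130,330,300,480,3.3,'g1.png')"
```

```text
side 1492 1456 tilt -29.1 perp dist top flat to grasp 28.5 far end axial 101.5
top 0
inc [ 0.1 -0.3 -0.4] turn 0.001
toolaxes(cols)
 [[-0.008  0.995 -0.102]
 [ 0.002 -0.102 -0.995]
 [-1.    -0.008 -0.001]] t 10.2 tcp [634.6 159.3 109.3] F [-0.8  0.5 -1.9] w 0.06 q6 0.33
```

View pics/g1.png

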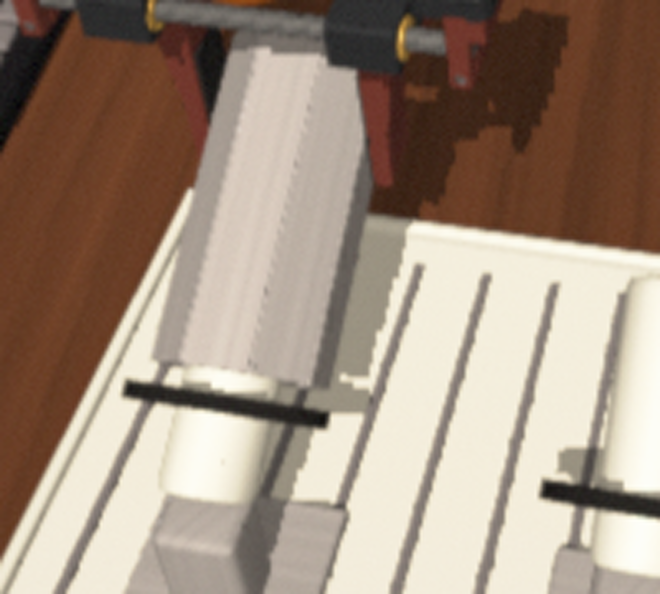

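```bash
cat > gap.py <<'E'
from h import *; import sys
def gap(tag,tip):
    o=load(tag); p,d,c=o["side"]; W=cloud(d,c); a=np.array([-0.089,-0.861,0.5]); n=np.array([.051,.497,.866]); b=np.cross(a,n)
    r=W-np.array(tip); t=-(r@a)*1000; h=r@n*1000; l=r@b*1000
    hsv=cv2.cvtColor(p,cv2.COLOR_RGB2HSV)
    st=(hsv[...,1]<45)&(p.min(-1)>80)&(abs(l)<10)&(h>18.5)&(h<40)&(t>0)&(t<120)
    bl=(p.max(-1)<60)&(abs(l)<34)&(abs(h)<40)&(t>30)&(t<120)
    print("steel t max",np.percentile(t[st],[50,98,100]).round(1),"h",np.median(h[st]).round(1),"collar t",np.percentile(t[bl],[2,50,98]).round(1),bl.sum(),st.sum())
if __name__=="__main__": gap(sys.argv[1],list(map(float,sys.argv[2:])))
E
for k in a g; do python3 gap.py $k .636 .176 .1245; done; python3 gap.py a .489 .211 .1125
```

```text
steel t max [ 55.3 110.  114.5] h 19.0 collar t [84.2 86.3 88.3] 222 251
steel t max [ 42.6 100.6 112.7] h 24.3 collar t [84.3 86.3 88.2] 217 1236
steel t max [51.6 87.5 90.1] h 19.0 collar t [70.1 72.4 74.5] 278 228
```

Emit:
carry_out(
  increments=[
    [0,0,-1,0],
    [1,0,-2,0],
    [1.5,0,-2.5,0],
    [2,0,-3.5,0],
    [2,0,-3.5,0],
  ],
)

```text
time: 10.82
eef_pos: [0.6349, 0.1629, 0.1073]
eef_rot: [-0.471, -0.523, -0.476, 0.526]
force: [-0.3, -0.3, -2.1]
grip_width: 0.06
```

Emit:
carry_out(
  increments=[
    [0.5,0,-1,0],
    [1,0,-2,0],
    [1,0,-2,0],
  ],
)

```text
time: 11.2
eef_pos: [0.6351, 0.1649, 0.1062]
eef_rot: [-0.471, -0.523, -0.476, 0.526]
force: [-0.5, 0.8, -2.7]
grip_width: 0.0599
```

Emit:
carry_out(
  increments=[
    [0.5,0,-1,0],
    [1,0,-2,0],
    [1,0,-2,0],
  ],
)

```text
time: 11.58
eef_pos: [0.6353, 0.166, 0.1058]
eef_rot: [-0.472, -0.523, -0.476, 0.527]
force: [-1.5, -4.6, 4.0]
grip_width: 0.0603
```

```bash
python3 tilt.py i 0.09; python3 gap.py i .636 .176 .1245; python3 -c "
from h import *
o=load('i'); crop(o,'side',130,330,300,480,3.3,'i1.png')"
```

```text
side 1530 1492 tilt -29.2 perp dist top flat to grasp 28.7 far end axial 101.4
top 0
steel t max [ 45.1 100.4 112. ] h 24.6 collar t [84.1 86.1 88.2] 227 1316
```

View pics/i1.png

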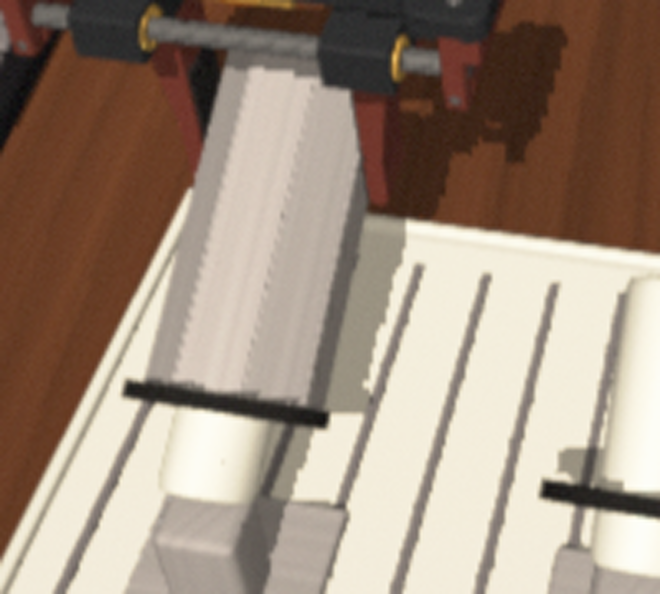

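Contact: about 7 N along the peg, below 15 N, and the collar has not moved (84.1–88.2 mm before and after). Lower it onto the peg, then release.

Emit:
carry_out(
  increments=[
    [1,0,0.5,0],
    [2,0,1,0],
    [3,0,1.5,0],
    [3,0,1.5,0],
  ],
)

```text
time: 12.18
eef_pos: [0.6356, 0.1648, 0.104]
eef_rot: [-0.472, -0.523, -0.476, 0.526]
force: [-2.9, -1.5, 8.8]
grip_width: 0.0601
```

Emit:
carry_out(
  increments=[
    [0,0,0,0],
    [0,0,0,0],
    [0,0,0,0],
    [0,0,0,0],
    [0,0,0,0],
  ],
  fingers=0,
)

```text
time: 12.8
eef_pos: [0.6355, 0.1648, 0.1039]
eef_rot: [-0.472, -0.523, -0.476, 0.526]
force: [1.2, 0.6, -0.2]
grip_width: 0.0877
```

```bash
python3 tilt.py j 0.09; python3 gap.py j .636 .176 .1245; python3 -c "
from h import *
o=load('j'); crop(o,'side',130,330,300,480,3.3,'j1.png')"; python3 inc.py 635 164 200 .995 -.103
```

```text
side 1516 1474 tilt -29.6 perp dist top flat to grasp 29.2 far end axial 101.6
top 0
steel t max [ 45.2  99.5 114.7] h 22.5 collar t [84.1 86.3 88.2] 221 1315
inc [-96.   -1.1   0.8] turn 0.002
toolaxes(cols)
 [[-0.007  0.995 -0.101]
 [ 0.001 -0.101 -0.995]
 [-1.    -0.007 -0.   ]] t 12.9 tcp [635.5 164.7 104. ] F [-0.6 -0.1 -0.2] w 0.0879 q6 0.33
```

View pics/j1.png

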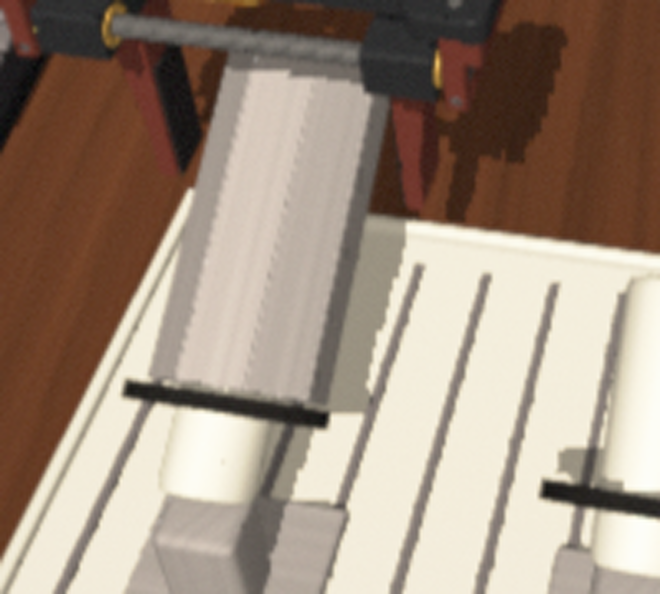

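The tall tumbler rests on the collar after release. Retreat upward and go for the short one.

Emit:
carry_out(
  increments=[
    [-15,0,0,0],
    [-40,0,0,0],
    [-70,0,0,0],
    [-100,0,0,0],
    [-100,0,0,0],
  ],
)

```text
time: 13.52
eef_pos: [0.6381, 0.1651, 0.2077]
eef_rot: [0.473, 0.525, 0.475, -0.524]
force: [-0.4, 0.1, -0.6]
grip_width: 0.0875
```

```bash
python3 inc.py 635.5 -262.5 170 1 0.0136
```

```text
inc [ 36.7  40.7 425.8] turn -0.115
toolaxes(cols)
 [[-0.001  0.995 -0.101]
 [ 0.002 -0.101 -0.995]
 [-1.    -0.001 -0.002]] t 13.525 tcp [638.1 165.1 207.7] F [-0.4  0.1 -0.6] w 0.0875 q6 0.33
```

Emit:
carry_out(
  increments=[
    [2,4,40,-0.02],
    [5,9,95,-0.03],
    [10,14,155,-0.05],
    [15,21,215,-0.07],
    [20,26,275,-0.09],
    [26,32,335,-0.1],
    [32,37,390,-0.115],
    [37,41,426,-0.115],
  ],
)

```text
time: 14.52
eef_pos: [0.6348, -0.2652, 0.1684]
eef_rot: [0.502, 0.497, 0.504, -0.497]
force: [-0.1, 0.5, -0.6]
grip_width: 0.0877
```

```bash
python3 inc.py 635.5 -262.5 11 1 0.0136
python3 - <<'E'
from h import *
o=cap("k"); p,d,c=o["side"]; W=cloud(d,c)
crop(o,"side",150,450,130,330,2.6,"k1.png")
E
```

```text
inc [157.4   1.1  -2.3] turn -0.002
toolaxes(cols)
 [[-0.002  1.     0.012]
 [ 0.003  0.012 -1.   ]
 [-1.    -0.002 -0.003]] t 14.525 tcp [ 634.8 -265.2  168.4] F [-0.1  0.5 -0.6] w 0.0877 q6 -0.43
```

View pics/k1.png

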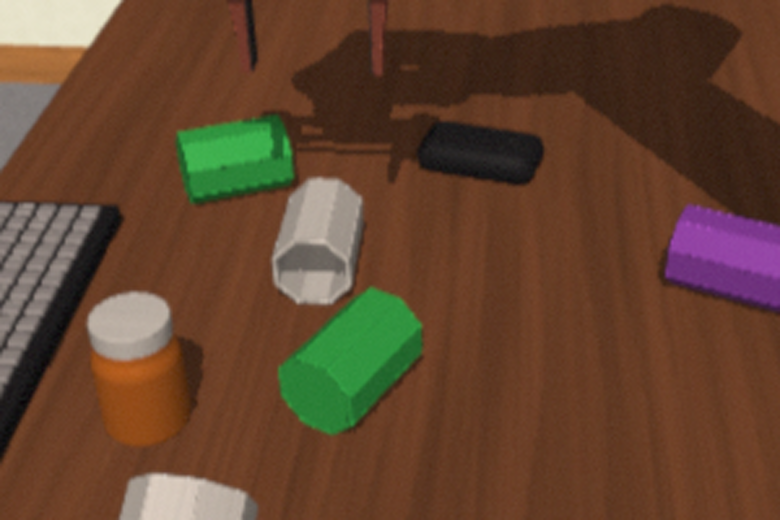

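The crop shows the grey short tumbler at (320,240), undisturbed and mouth toward the tray. The fingers are above and straddle it. Descending.

Emit:
carry_out(
  increments=[
    [40,1,-2,0],
    [85,1,-2,0],
    [120,1,-2,0],
    [145,1,-2,0],
    [157,1,-2,0],
    [157,1,-2,0],
  ],
)

```text
time: 15.38
eef_pos: [0.6347, -0.263, 0.0103]
eef_rot: [0.501, 0.497, 0.504, -0.498]
force: [-0.3, -0.1, 0.2]
grip_width: 0.0877
```

Emit:
carry_out(
  increments=[
    [0,0,0,0],
    [0,0,0,0],
    [0,0,0,0],
    [0,0,0,0],
    [0,0,0,0],
    [0,0,0,0],
    [0,0,0,0],
    [0,0,0,0],
  ],
  fingers=1,
  squeeze=4,
)

```text
time: 16.38
eef_pos: [0.6351, -0.2632, 0.0111]
eef_rot: [0.501, 0.497, 0.504, -0.498]
force: [-0.6, -0.3, 5.9]
grip_width: 0.06
```

Emit:
carry_out(
  increments=[
    [0,0,0,0],
    [-5,0,-2,0],
    [-10,0,-5,0],
    [-15,0,-9,0],
    [-20,0,-14,0],
    [-25,0,-19,0],
    [-30,0,-24,0],
    [-30,0,-24,0],
  ],
  squeeze=3,
)

```text
time: 17.38
eef_pos: [0.6353, -0.2389, 0.0418]
eef_rot: [0.501, 0.497, 0.504, -0.497]
force: [-0.0, 0.4, -2.2]
grip_width: 0.06
```

```bash
python3 tilt.py l 0.066; python3 inc.py 0 0 0;python3 -c "
from h import *
o=load('l'); crop(o,'side',210,410,140,290,3.5,'l1.png')"
```

```text
inc [  43.9 -632.3 -245.7] turn 0
toolaxes(cols)
 [[-0.003  1.     0.01 ]
 [ 0.003  0.01  -1.   ]
 [-1.    -0.003 -0.003]] t 17.475 tcp [ 635.  -239.2   41.2] F [ 0.4 -0.3 -1.7] w 0.0603 q6 -0.39Traceback (most recent call last):
  File "tilt.py", line 21, in <module>
    cap(sys.argv[1]); tilt(sys.argv[1],float(sys.argv[2]))
                      ~~~~^^^^^^^^^^^^^^^^^^^^^^^^^^^^^^^^
  File "tilt.py", line 17, in tilt
    A=np.polyfit(x[k],z[k],1); r=z-np.polyval(A,x); k=abs(r)<.0025 if _>3 else abs(r)<.006
    raise TypeError("expected non-empty vector for x")
TypeError: expected non-empty vector for x
```

View pics/l1.png

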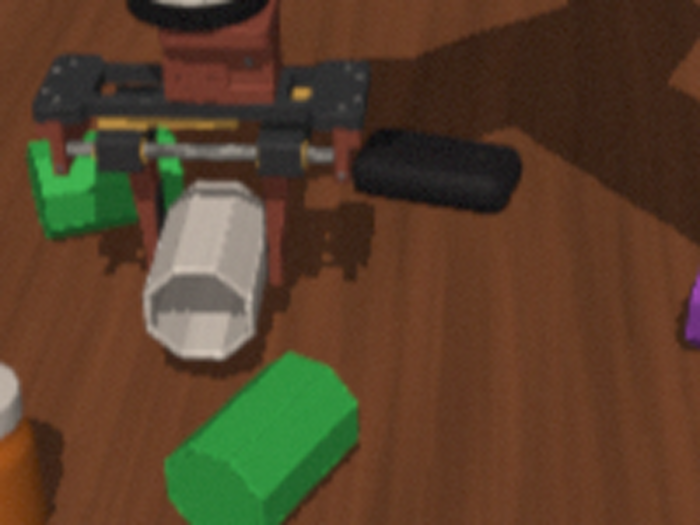

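It lifted level this time: torsional friction holds it. I'll carry it level to the short peg, enter about 15 mm, and use the peg's underside to turn it. Tighten and lift first.

Emit:
carry_out(
  increments=[
    [0,0,0,0],
    [0,0,0,0],
    [-20,0,0,0],
    [-50,0,0,0],
    [-85,0,0,0],
    [-110,0,0,0],
    [-110,0,0,0],
  ],
  squeeze=25,
)

```text
time: 18.35
eef_pos: [0.6371, -0.2403, 0.1549]
eef_rot: [0.503, 0.498, 0.502, -0.497]
force: [0.4, -0.1, -1.9]
grip_width: 0.0597
```

```bash
sed -i 's/x=f\[m\]; z=-rel\[...,0\]\[m\]/m\&=(-rel[...,0]>-0.01-0.45*f+0.02); x=f[m]; z=-rel[...,0][m]/; s/k=np.ones(len(x),bool)/k=abs(z-np.median(z))<.02/' tilt.py; python3 tilt.py m 0.066; python3 inc.py 479 114 120 .995 -.103
```

```text
side 186 186 tilt -1.6 perp dist top flat to grasp 34.7 far end axial 63.8
top 61 47 tilt -1.2 perp dist top flat to grasp 30.1 far end axial 66.0
inc [  32.8 -152.4 -355. ] turn 0.114
toolaxes(cols)
 [[-0.003  1.     0.01 ]
 [ 0.003  0.01  -1.   ]
 [-1.    -0.003 -0.003]] t 18.45 tcp [ 635.2 -239.5  151.4] F [-0.6 -0.2 -3.3] w 0.0594 q6 -0.39
```

Emit:
carry_out(
  increments=[
    [2,-13,-30,0.01],
    [5,-32,-75,0.025],
    [9,-53,-125,0.04],
    [13,-75,-175,0.056],
    [18,-97,-225,0.07],
    [23,-118,-275,0.09],
    [28,-138,-322,0.105],
    [33,-152,-355,0.114],
  ],
)

```text
time: 19.45
eef_pos: [0.4773, 0.1154, 0.1186]
eef_rot: [-0.472, -0.524, -0.475, 0.526]
force: [0.1, 0.5, -1.2]
grip_width: 0.0598
```

Emit:
carry_out(
  increments=[
    [10,0,0,0],
    [25,0,0,0],
    [33,0,0,0],
    [33,0,0,0],
  ],
)

```text
time: 19.95
eef_pos: [0.4768, 0.1146, 0.0845]
eef_rot: [-0.471, -0.524, -0.475, 0.527]
force: [0.1, 1.1, -1.5]
grip_width: 0.0597
```

```bash
python3 tilt.py n 0.066; python3 inc.py 479 114 87 .995 -.103;  python3 -c "
from h import *
o=load('n'); crop(o,'side',130,430,220,480,2.3,'n1.png')"
```

```text
side 652 650 tilt -1.4 perp dist top flat to grasp 30.2 far end axial 64.3
top 0
inc [-1.6  1.7  0.8] turn -0.001
toolaxes(cols)
 [[-0.006  0.995 -0.104]
 [ 0.002 -0.104 -0.995]
 [-1.    -0.006 -0.002]] t 20.05 tcp [477.4 114.9  85.4] F [-1.3  0.1 -2.1] w 0.0598 q6 0.31
```

View pics/n1.png

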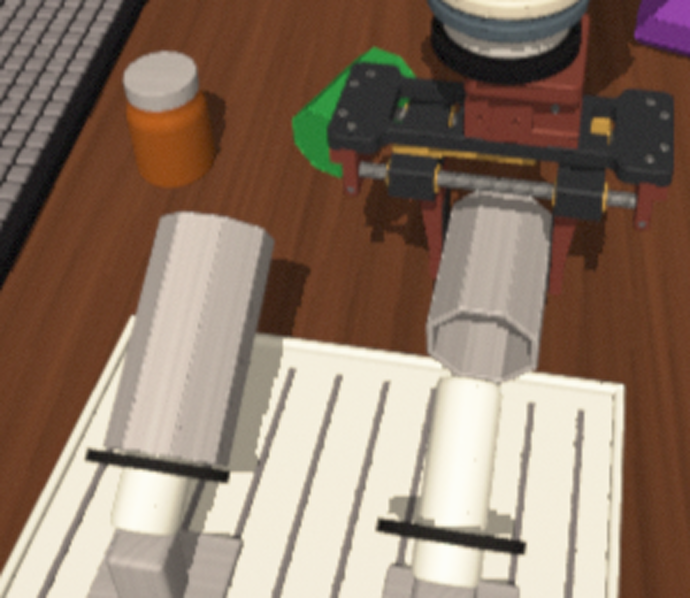

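The tall one is still seated on its collar at crop (160,465). The short one's mouth faces the short peg's tip. I'll enter it level.

Emit:
carry_out(
  increments=[
    [-3,2,0,0],
    [-3,2,-8,0],
    [-3,2,-16,0],
    [-3,2,-24,0],
    [-3,2,-30,0],
    [-3,2,-36,0],
    [-3,2,-36,0],
  ],
)

```text
time: 20.92
eef_pos: [0.4832, 0.151, 0.0885]
eef_rot: [-0.472, -0.524, -0.475, 0.526]
force: [0.0, -0.6, -1.3]
grip_width: 0.0597
```

```bash
python3 tilt.py p 0.066; python3 inc.py 483.5 157.6 90 .995 -.103;  python3 -c "
from h import *
o=load('p'); crop(o,'side',230,430,280,480,3,'p1.png')"
```

```text
side 752 752 tilt -1.4 perp dist top flat to grasp 31.2 far end axial 65.1
top 0
inc [-1.6 -0.3 -7.1] turn -0.001
toolaxes(cols)
 [[-0.006  0.995 -0.104]
 [ 0.002 -0.104 -0.995]
 [-1.    -0.006 -0.001]] t 21.025 tcp [483.  150.5  88.4] F [-0.4 -0.3 -0.5] w 0.0596 q6 0.38
```

View pics/p1.png

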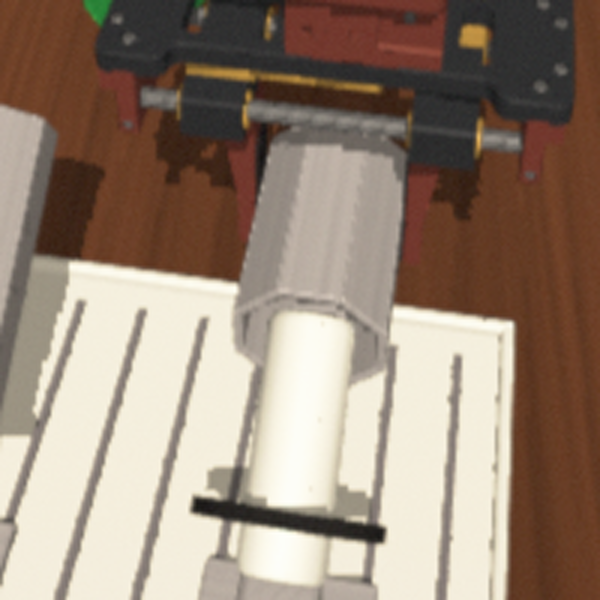

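The peg is inside the mouth without contact. 7 mm further, then loosen and raise to turn it.

Emit:
carry_out(
  increments=[
    [-1,0,-3,0],
    [-1,0,-7,0],
    [-1,0,-7,0],
  ],
)

```text
time: 21.4
eef_pos: [0.484, 0.1577, 0.0895]
eef_rot: [-0.472, -0.524, -0.475, 0.526]
force: [-0.3, 0.1, -1.7]
grip_width: 0.06
```

Emit:
carry_out(
  increments=[
    [0,0,0,0],
    [0,0,0,0],
    [-4,0,0,0],
    [-8,0,-1,0],
    [-12,0,-3,0],
    [-16,0,-6,0],
    [-20,0,-8,0],
    [-20,0,-8,0],
  ],
  squeeze=4,
)

```text
time: 22.4
eef_pos: [0.4851, 0.1659, 0.1099]
eef_rot: [-0.472, -0.524, -0.475, 0.526]
force: [-0.6, -0.2, -1.5]
grip_width: 0.0598
```

```bash
python3 tilt.py q 0.066; python3 inc.py 483.5 157.6 90 .995 -.103;  python3 -c "
from h import *
o=load('q'); crop(o,'side',230,430,280,480,3,'q1.png')"
```

```text
side 1047 973 tilt -14.9 perp dist top flat to grasp 30.4 far end axial 66.7
top 0
inc [19.5 -0.4  8.2] turn -0.0
toolaxes(cols)
 [[-0.006  0.995 -0.103]
 [ 0.002 -0.103 -0.995]
 [-1.    -0.006 -0.002]] t 22.5 tcp [484.8 165.7 109.5] F [-0.6 -0.2 -2.3] w 0.0599 q6 0.4
```

View pics/q1.png

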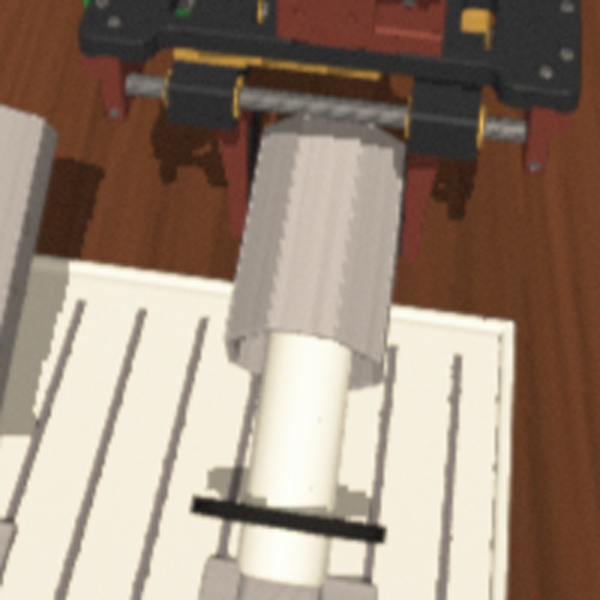

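Working: tilt is now 15°. Continue.

Emit:
carry_out(
  increments=[
    [-3,0,-3,0],
    [-6,0,-6,0],
    [-9,0,-9,0],
    [-12,0,-12,0],
    [-14,0,-14,0],
    [-14,0,-14,0],
  ],
)

```text
time: 23.25
eef_pos: [0.4866, 0.1799, 0.1238]
eef_rot: [-0.472, -0.524, -0.475, 0.526]
force: [0.3, -0.3, -1.3]
grip_width: 0.0601
```

```bash
python3 tilt.py r 0.066; python3 inc.py 483.5 157.6 90 .995 -.103;  python3 -c "
from h import *
o=load('r'); crop(o,'side',230,430,280,480,3,'r1.png')"
```

```text
side 1243 1212 tilt -29.2 perp dist top flat to grasp 28.9 far end axial 74.3
top 0
inc [33.6 -0.5 22.3] turn -0.0
toolaxes(cols)
 [[-0.005  0.995 -0.103]
 [ 0.002 -0.103 -0.995]
 [-1.    -0.005 -0.002]] t 23.35 tcp [486.5 179.7 123.6] F [ 0.1 -0.3 -1.2] w 0.0602 q6 0.43
```

View pics/r1.png

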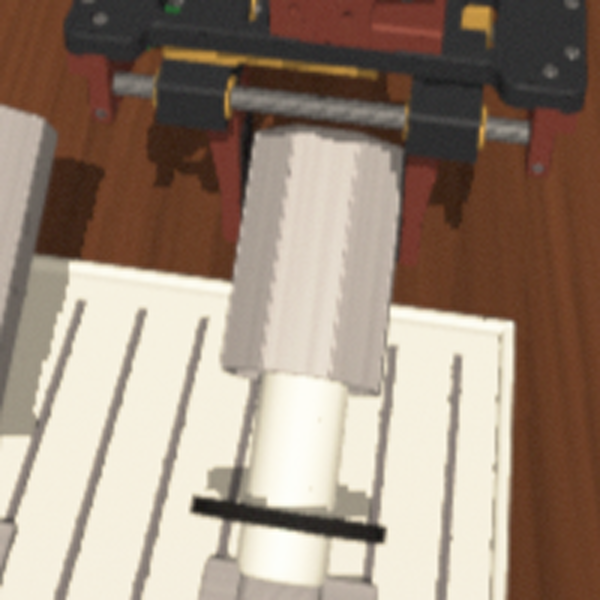

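Emit:
carry_out(
  increments=[
    [6,0,4,0],
    [13,0,7,0],
    [17,0,0,0],
    [21,0,-7,0],
    [25,0,-14,0],
    [29,0,-20,0],
    [32,0,-25,0],
    [32,0,-25,0],
  ],
  squeeze=8,
)

```text
time: 24.35
eef_pos: [0.4888, 0.205, 0.0914]
eef_rot: [-0.472, -0.524, -0.475, 0.526]
force: [0.1, 0.5, -1.5]
grip_width: 0.0599
```

```bash
python3 tilt.py s 0.066; python3 gap.py s .489 .211 .1125; python3 inc.py 483.5 157.6 90 .995 -.103;  python3 -c "
from h import *
o=load('s'); crop(o,'side',230,430,280,480,3,'s1.png')"
```

```text
side 1294 1259 tilt -29.3 perp dist top flat to grasp 28.6 far end axial 74.8
top 0
steel t max [35.1 81.7 90.5] h 24.3 collar t [70.2 72.4 74.4] 265 1207
inc [ 1.6 -0.5 47.3] turn -0.0
toolaxes(cols)
 [[-0.005  0.995 -0.103]
 [ 0.002 -0.103 -0.995]
 [-1.    -0.005 -0.002]] t 24.45 tcp [488.9 204.6  91.7] F [ 0.5 -0.  -1.5] w 0.0599 q6 0.47
```

View pics/s1.png

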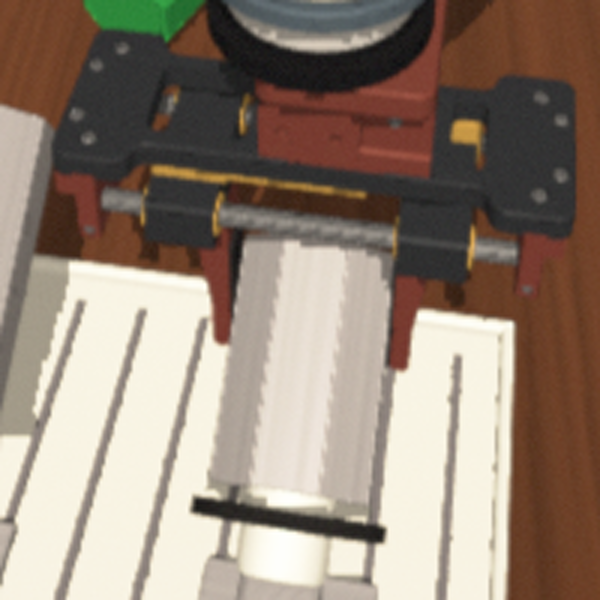

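Just short of the collar. Creep on, watching the force.

Emit:
carry_out(
  increments=[
    [0.5,0,-1,0],
    [1,0,-2,0],
    [1.5,0,-2.6,0],
    [1.5,0,-2.6,0],
  ],
)

```text
time: 24.95
eef_pos: [0.4891, 0.2072, 0.0902]
eef_rot: [-0.472, -0.524, -0.475, 0.526]
force: [-0.1, -0.3, -2.1]
grip_width: 0.0596
```

Emit:
carry_out(
  increments=[
    [0.5,0,-1,0],
    [1,0,-1.7,0],
    [1,0,-1.7,0],
  ],
)

```text
time: 25.32
eef_pos: [0.4892, 0.2089, 0.0891]
eef_rot: [-0.472, -0.524, -0.475, 0.526]
force: [0.4, 0.4, -1.5]
grip_width: 0.0599
```

Emit:
carry_out(
  increments=[
    [0.5,0,-1,0],
    [0.8,0,-1.3,0],
    [0.8,0,-1.3,0],
  ],
)

```text
time: 25.7
eef_pos: [0.4894, 0.2099, 0.0886]
eef_rot: [-0.472, -0.524, -0.475, 0.526]
force: [-0.7, -4.3, 4.4]
grip_width: 0.0599
```

Contact at about 6–7 N. Now lower it slightly and release.

Emit:
carry_out(
  increments=[
    [1,0,0.5,0],
    [2,0,1,0],
    [2.5,0,1.4,0],
    [2.5,0,1.4,0],
  ],
)

```text
time: 26.2
eef_pos: [0.4894, 0.209, 0.087]
eef_rot: [-0.472, -0.524, -0.475, 0.526]
force: [-3.4, -1.9, 12.5]
grip_width: 0.0601
```

Emit:
carry_out(
  increments=[
    [0,0,0,0],
    [0,0,0,0],
    [0,0,0,0],
    [0,0,0,0],
    [0,0,0,0],
  ],
  fingers=0,
)

```text
time: 26.82
eef_pos: [0.4894, 0.2089, 0.0869]
eef_rot: [-0.472, -0.524, -0.475, 0.526]
force: [0.1, -0.1, 0.3]
grip_width: 0.0878
```

Emit:
carry_out(
  increments=[
    [-15,0,0,0],
    [-40,0,0,0],
    [-75,0,0,0],
    [-115,0,15,0],
    [-130,0,60,0],
    [-130,0,110,0],
    [-130,0,160,0],
    [-130,0,200,0],
  ],
)

```text
time: 27.82
eef_pos: [0.4692, 0.0081, 0.2178]
eef_rot: [-0.472, -0.525, -0.475, 0.526]
force: [0.0, 0.7, 0.2]
grip_width: 0.088
```

Emit:
carry_out(
  increments=[
    [0,0,60,0],
    [0,0,120,0],
    [0,0,180,0],
    [0,0,180,0],
  ],
)

```text
time: 28.32
eef_pos: [0.4503, -0.1745, 0.2185]
eef_rot: [-0.471, -0.526, -0.473, 0.527]
force: [0.1, 0.5, -0.6]
grip_width: 0.0876
```

```bash
python3 - <<'E'
from h import *
o=cap("t"); crop(o,"side",110,420,300,480,2.5,"t1.png"); crop(o,"top",110,270,120,310,3,"t2.png")
W=cloud(*o["top"][1:]); print("jar",W[140,313],"mouse",W[245,477])
E
python3 gap.py t .636 .176 .1245; python3 gap.py t .489 .211 .1125; python3 inc.py 0 0 0
```

```text
jar [ 0.72278986 -0.05716372  0.08835323] mouse [ 0.51144987 -0.41187184  0.03265307]
steel t max [ 45.1 103.6 113.9] h 22.6 collar t [84.3 86.3 88.2] 209 1304
steel t max [36.8 80.5 90.6] h 22.6 collar t [70.1 72.4 74.3] 264 1258
inc [ 219.8 -465.3 -122.4] turn 0
toolaxes(cols)
 [[-0.003  0.994 -0.105]
 [ 0.002 -0.105 -0.994]
 [-1.    -0.003 -0.002]] t 28.425 tcp [ 450.4 -171.3  218. ] F [ 0.5 -0.6  0.2] w 0.0879 q6 -0.28
```

View pics/t1.png

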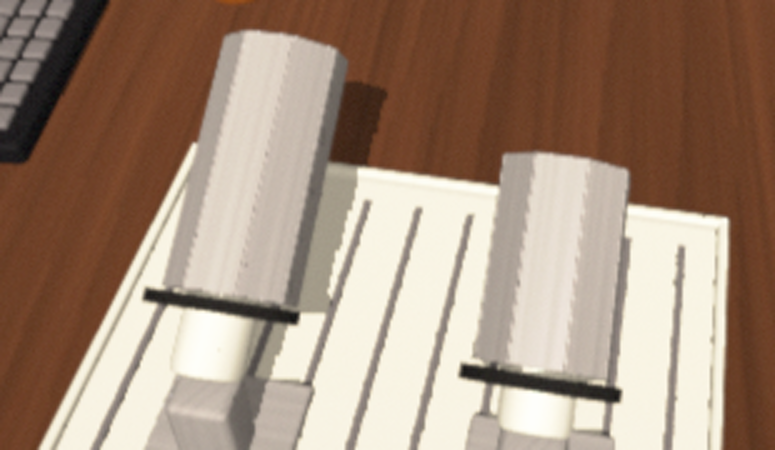

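View pics/t2.png

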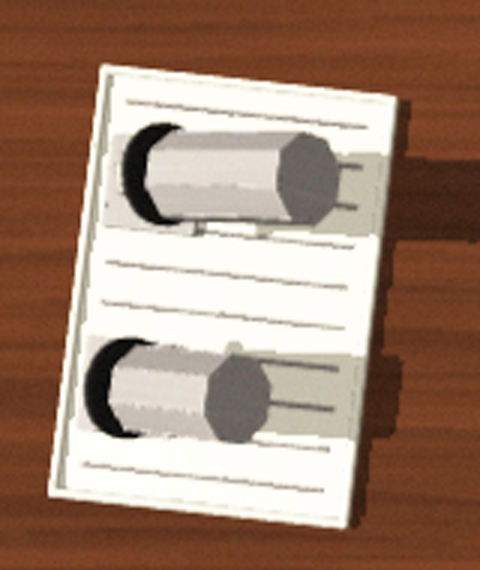

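Run:
```python
from h import *
o=load("t")
for nm,tip,f in (("tall",[.636,.176,.1245],"u1.png"),("short",[.489,.211,.1125],"u2.png")):
    a=np.array([-0.089,-0.861,0.5]); n=np.array([.051,.497,.866]); b=np.cross(a,n)
    for v in("side","top"):
        p,d,c=o[v]; W=cloud(d,c); r=W-np.array(tip); t=-(r@a)*1000; h=r@n*1000; l=r@b*1000
        m=(abs(l)<8)&(h>16)&(h<45)&(t>-60)&(t<100)&(p.max(-1)>75)
        hist=np.histogram(t[m],np.arange(60,90,2))
        print(nm,v,"t min (bottom end)",np.percentile(t[m],[0.5,2]).round(1),[(int(e),int(k)) for k,e in zip(*hist)])
    u,v=proj(o["side"][2],np.array(tip)-a*(0.083 if nm=="tall" else 0.069)).astype(int)
    print(u,v); crop(o,"side",u-35,u+35,v-40,min(480,v+20),9,f)
    # row profile
    us=u; 
    p,d,c=o["side"]; W=cloud(d,c)
    for vv in range(v-26,v+6,2):
        rr=W[vv,us]-np.array(tip); print(vv,p[vv,us],"t",(-(rr@a)*1000).round(1),"h",(rr@n*1000).round(1))
```

```text
tall side t min (bottom end) [-38.2 -35.7] [(60, 24), (62, 25), (64, 26), (66, 26), (68, 26), (70, 26), (72, 27), (74, 24), (76, 27), (78, 27), (80, 22), (82, 24), (84, 2), (86, 0)]
tall top t min (bottom end) [-39.2 -38. ] [(60, 7), (62, 5), (64, 1), (66, 4), (68, 10), (70, 4), (72, 4), (74, 6), (76, 2), (78, 8), (80, 3), (82, 1), (84, 0), (86, 4)]
199 419
393 [229 219 205] t 56.3 h 22.6
395 [229 220 206] t 58.4 h 23.2
397 [229 219 206] t 60.5 h 24.0
399 [229 219 205] t 62.6 h 23.2
401 [227 217 204] t 64.7 h 22.9
403 [227 216 202] t 66.7 h 22.3
405 [224 212 199] t 68.9 h 24.8
407 [224 212 199] t 70.9 h 23.3
409 [225 215 202] t 72.9 h 21.3
411 [226 215 202] t 75.0 h 23.2
413 [228 218 203] t 77.0 h 22.4
415 [229 219 205] t 79.1 h 23.1
417 [213 201 185] t 81.0 h 15.3
419 [140 132 117] t 83.2 h 35.5
421 [47 44 41] t 85.2 h 33.5
423 [46 41 37] t 87.1 h 34.4
short side t min (bottom end) [-22.5 -20.7] [(60, 30), (62, 31), (64, 29), (66, 28), (68, 33), (70, 4), (72, 0), (74, 19), (76, 27), (78, 30), (80, 28), (82, 31), (84, 25), (86, 25)]
short top t min (bottom end) [-24.1 -23. ] [(60, 8), (62, 5), (64, 5), (66, 4), (68, 1), (70, 0), (72, 1), (74, 6), (76, 1), (78, 0), (80, 0), (82, 0), (84, 0), (86, 0)]
326 448
422 [232 222 211] t 42.3 h 21.5
424 [232 223 211] t 44.3 h 22.0
426 [234 225 214] t 46.3 h 21.9
428 [234 225 214] t 48.3 h 22.7
430 [234 225 214] t 50.3 h 22.7
432 [234 225 216] t 52.3 h 22.7
434 [235 225 214] t 54.3 h 23.8
436 [236 227 217] t 56.2 h 22.5
438 [236 226 217] t 58.1 h 21.9
440 [235 227 216] t 60.1 h 23.7
442 [235 227 217] t 62.0 h 21.8
444 [235 226 217] t 64.0 h 22.9
446 [234 224 213] t 65.9 h 22.4
448 [224 222 200] t 67.8 h 19.0
450 [130 125 111] t 69.5 h 37.3
452 [42 40 35] t 71.4 h 38.4
```

```bash
python3 -c "
import cv2,numpy as np
a=cv2.imread('pics/u1.png');b=cv2.imread('pics/u2.png');s=min(a.shape[0],b.shape[0]);c=np.hstack([a[:s],b[:s]]);cv2.imwrite('pics/u.png',cv2.resize(c,(800,int(800*c.shape[0]/c.shape[1]))))"
```

```text
(no output)
```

View pics/u.png

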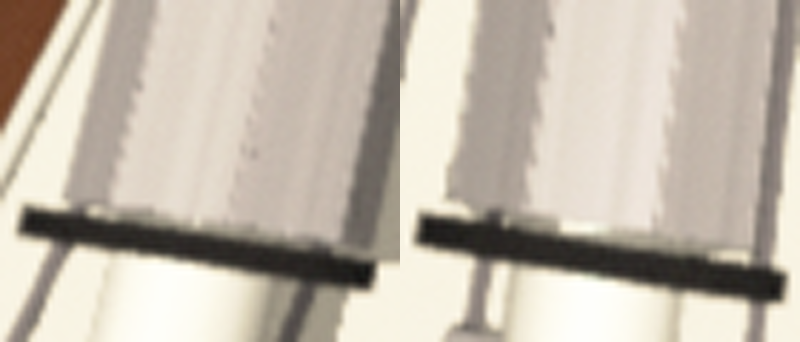

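The zoom shows a thin light sliver between rim and collar on both, and the depth puts a gap of about 2 mm (tall rim t≈81 against 83; short 67.5 against 69.5). I'll nudge each closed end with shut fingertips until it touches.

```bash
python3 inc.py 630 112 141 .995 -.103
```

```text
inc [  77.2  149.  -300.5] turn -0.002
toolaxes(cols)
 [[-0.003  0.994 -0.105]
 [ 0.002 -0.105 -0.994]
 [-1.    -0.003 -0.002]] t 28.425 tcp [ 450.4 -171.3  218. ] F [ 0.5 -0.6  0.2] w 0.0879 q6 -0.28
```

Emit:
carry_out(
  increments=[
    [9,18,-36,0],
    [19,36,-74,0],
    [29,56,-112,0],
    [39,75,-150,0],
    [48,94,-190,0],
    [58,112,-226,0],
    [68,131,-264,0],
    [74,144,-290,0],
  ],
  fingers=1,
  squeeze=10,
)

```text
time: 29.42
eef_pos: [0.6238, 0.1062, 0.144]
eef_rot: [-0.472, -0.525, -0.475, 0.525]
force: [-0.4, -0.9, -0.3]
grip_width: 0.0113
```

Emit:
carry_out(
  increments=[
    [0,0,0,0],
    [0,0,0,0],
  ],
)

```text
time: 29.68
eef_pos: [0.6228, 0.1072, 0.1442]
eef_rot: [-0.473, -0.524, -0.476, 0.525]
force: [-0.3, -0.5, -0.7]
grip_width: 0.0002
```

```bash
python3 inc.py 630 112 141 .995 -.103; python3 -c "
from h import *
o=cap('v'); crop(o,'side',130,330,200,440,2.5,'v1.png')"
```

```text
inc [ 3.1  6.7 -5.5] turn 0.003
toolaxes(cols)
 [[-0.004  0.995 -0.1  ]
 [ 0.003 -0.1   -0.995]
 [-1.    -0.004 -0.002]] t 29.675 tcp [622.8 107.2 144.2] F [-0.3 -0.5 -0.7] w 0.0002 q6 0.25
```

View pics/v1.png

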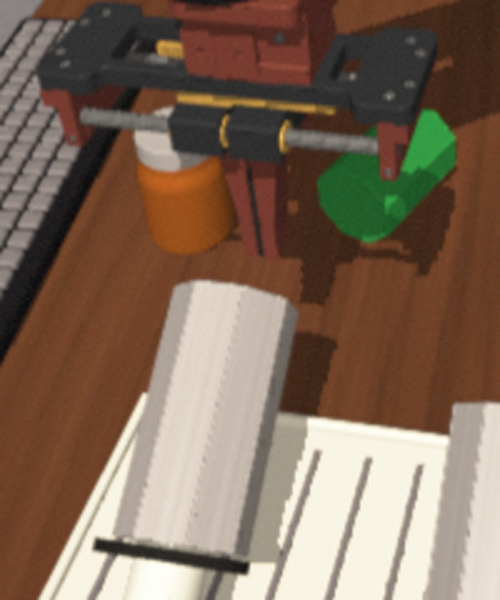

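Emit:
carry_out(
  increments=[
    [2,7,0,0],
    [2,7,-5,0],
    [2,7,-10,0],
    [2,7,-15,0],
    [2,7,-17,0],
    [2,7,-17,0],
  ],
)

```text
time: 30.52
eef_pos: [0.6317, 0.1225, 0.1424]
eef_rot: [-0.473, -0.524, -0.476, 0.525]
force: [0.2, 0.9, 0.1]
grip_width: 0.0003
```

Emit:
carry_out(
  increments=[
    [0,0,-1,0],
    [0,0,-2,0],
    [0,0,-3,0],
    [0,0,-4,0],
    [0,0,-4,0],
  ],
)

```text
time: 31.15
eef_pos: [0.6321, 0.1265, 0.1424]
eef_rot: [-0.473, -0.524, -0.476, 0.525]
force: [0.4, -1.0, -0.1]
grip_width: 0.0005
```

Emit:
carry_out(
  increments=[
    [0,0,-1,0],
    [0,0,-2,0],
    [0,0,-2,0],
  ],
)

```text
time: 31.52
eef_pos: [0.6324, 0.1286, 0.1424]
eef_rot: [-0.473, -0.524, -0.476, 0.525]
force: [0.7, 0.7, -0.1]
grip_width: 0.0005
```

Emit:
carry_out(
  increments=[
    [0,0,-1,0],
    [0,0,-2,0],
    [0,0,-2,0],
  ],
)

```text
time: 31.9
eef_pos: [0.6326, 0.1307, 0.1424]
eef_rot: [-0.473, -0.524, -0.476, 0.525]
force: [0.2, 0.5, -0.5]
grip_width: 0.0001
```

Emit:
carry_out(
  increments=[
    [0,0,-1,0],
    [0,0,-1.5,0],
    [0,0,-1.5,0],
  ],
)

```text
time: 32.28
eef_pos: [0.6327, 0.1322, 0.1424]
eef_rot: [-0.473, -0.524, -0.476, 0.525]
force: [0.2, -1.1, -0.0]
grip_width: 0.0004
```

Emit:
carry_out(
  increments=[
    [0,0,-1,0],
    [0,0,-1.5,0],
    [0,0,-1.5,0],
  ],
)

```text
time: 32.65
eef_pos: [0.6328, 0.1336, 0.1423]
eef_rot: [-0.473, -0.524, -0.476, 0.525]
force: [0.1, -1.6, 0.6]
grip_width: 0.0007
```

Emit:
carry_out(
  increments=[
    [0.3,0,-0.5,0],
    [0.5,0,-0.8,0],
    [0.5,0,-0.8,0],
  ],
)

```text
time: 33.02
eef_pos: [0.6328, 0.134, 0.142]
eef_rot: [-0.473, -0.524, -0.476, 0.525]
force: [-1.4, -4.1, 3.3]
grip_width: 0.0003
```

Emit:
carry_out(
  increments=[
    [0.3,0,-0.5,0],
    [0.5,0,-0.8,0],
    [0.5,0,-0.8,0],
  ],
)

```text
time: 33.4
eef_pos: [0.6329, 0.1341, 0.1419]
eef_rot: [-0.473, -0.524, -0.475, 0.525]
force: [-1.2, -6.0, 5.8]
grip_width: 0.0008
```

```bash
python3 -c "
from h import *
o=cap('w'); crop(o,'side',150,300,280,460,3.3,'w1.png')"
```

```text
(no output)
```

View pics/w1.png

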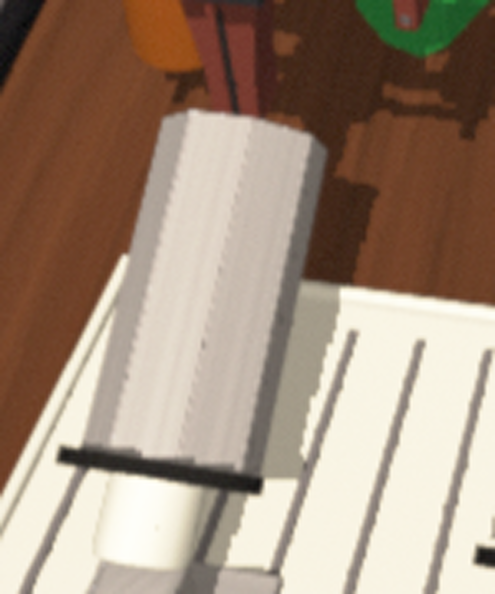

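Run:
```python
from h import *
A=load("t")["side"];B=load("w")["side"]
for u in (185,192,199,206,213): print(u,[ (v,int(A[0][v,u].mean()),int(B[0][v,u].mean())) for v in range(412,424)])
ims=[cv2.resize(X[0][400:430,165:235,::-1],None,fx=10,fy=10,interpolation=cv2.INTER_NEAREST) for X in(A,B)]
cv2.imwrite("pics/x.png",np.vstack(ims))
```

```text
185 [(412, 216, 217), (413, 215, 217), (414, 211, 212), (415, 177, 175), (416, 144, 125), (417, 112, 90), (418, 56, 49), (419, 43, 43), (420, 40, 39), (421, 38, 40), (422, 74, 75), (423, 183, 182)]
192 [(412, 214, 214), (413, 214, 215), (414, 215, 216), (415, 212, 214), (416, 186, 181), (417, 156, 136), (418, 124, 104), (419, 68, 55), (420, 44, 42), (421, 43, 39), (422, 42, 43), (423, 77, 81)]
199 [(412, 216, 215), (413, 216, 215), (414, 217, 215), (415, 217, 216), (416, 214, 217), (417, 199, 214), (418, 172, 177), (419, 129, 103), (420, 67, 55), (421, 44, 42), (422, 41, 41), (423, 41, 42)]
206 [(412, 192, 191), (413, 191, 191), (414, 190, 190), (415, 189, 189), (416, 189, 191), (417, 187, 187), (418, 166, 157), (419, 145, 118), (420, 120, 92), (421, 68, 56), (422, 41, 40), (423, 40, 38)]
213 [(412, 185, 187), (413, 188, 188), (414, 188, 185), (415, 188, 189), (416, 189, 190), (417, 189, 190), (418, 189, 192), (419, 177, 187), (420, 148, 158), (421, 112, 104), (422, 68, 64), (423, 45, 39)]
```

View pics/x.png

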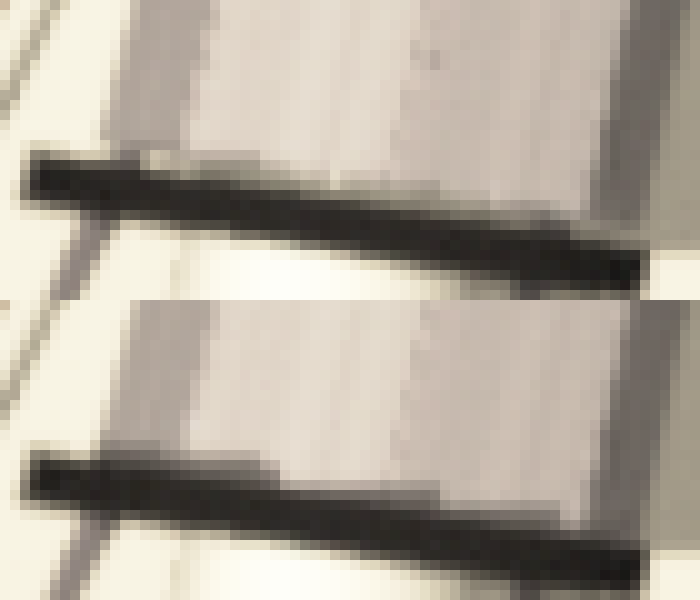

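The sliver is gone (top: before, bottom: now), the collar's edge is unmoved, and the push was about 8 N. Back off and do the same with the short one.

Emit:
carry_out(
  increments=[
    [-0.5,0,3,0],
    [-1,0,15,0],
    [-1,0,35,0],
    [-1,0,40,0],
  ],
)

```text
time: 34.0
eef_pos: [0.6286, 0.0926, 0.1427]
eef_rot: [-0.472, -0.524, -0.475, 0.526]
force: [-0.0, -0.9, 1.3]
grip_width: 0.0009
```

```bash
python3 inc.py 484 150 122 .995 -.103; python3 inc.py 481 105 122 .995 -.103
```

```text
inc [  21.4 -149.6  -42.3] turn 0.001
toolaxes(cols)
 [[-0.004  0.995 -0.102]
 [ 0.001 -0.102 -0.995]
 [-1.    -0.005 -0.   ]] t 34.0 tcp [628.6  92.6 142.7] F [-0.  -0.9  1.3] w 0.0009 q6 0.23
inc [  21.4 -148.     2.7] turn 0.001
toolaxes(cols)
 [[-0.004  0.995 -0.102]
 [ 0.001 -0.102 -0.995]
 [-1.    -0.005 -0.   ]] t 34.0 tcp [628.6  92.6 142.7] F [-0.  -0.9  1.3] w 0.0009 q6 0.23
```

Emit:
carry_out(
  increments=[
    [5,-30,3,0],
    [10,-70,3,0],
    [15,-110,3,0],
    [21,-140,3,0],
    [21,-148,-5,0],
    [21,-149,-20,0],
    [21,-149.5,-35,0],
    [21,-149.5,-42,0],
  ],
)

```text
time: 35.0
eef_pos: [0.4853, 0.1512, 0.1226]
eef_rot: [-0.473, -0.524, -0.475, 0.525]
force: [0.5, 0.1, 0.2]
grip_width: 0.0005
```

Emit:
carry_out(
  increments=[
    [0,0,0,0],
    [0,0,0,0],
  ],
)

```text
time: 35.25
eef_pos: [0.4854, 0.1512, 0.1225]
eef_rot: [-0.473, -0.524, -0.475, 0.525]
force: [-0.4, -0.9, -0.1]
grip_width: 0.0006
```

```bash
python3 inc.py 487.4 176 122 .995 -.103
```

```text
inc [  0.5  -0.5 -24.9] turn 0.002
toolaxes(cols)
 [[-0.003  0.995 -0.101]
 [ 0.001 -0.101 -0.995]
 [-1.    -0.003 -0.001]] t 35.25 tcp [485.4 151.2 122.5] F [-0.4 -0.9 -0.1] w 0.0006 q6 0.38
```

Emit:
carry_out(
  increments=[
    [0,0,-6,0],
    [0,0,-13,0],
    [0,0,-19,0],
    [0,0,-24,0],
    [0,0,-26,0],
    [0,0,-26,0],
  ],
)

```text
time: 36.0
eef_pos: [0.488, 0.1772, 0.1225]
eef_rot: [-0.473, -0.524, -0.475, 0.525]
force: [0.5, -0.8, 1.1]
grip_width: 0.0008
```

Emit:
carry_out(
  increments=[
    [0,0,-1,0],
    [0,0,-2,0],
    [0,0,-2.5,0],
    [0,0,-2.5,0],
  ],
)

```text
time: 36.5
eef_pos: [0.4883, 0.1796, 0.1225]
eef_rot: [-0.473, -0.524, -0.475, 0.525]
force: [0.9, -0.5, 0.3]
grip_width: 0.0006
```

Emit:
carry_out(
  increments=[
    [0.3,0,-0.5,0],
    [0.5,0,-1,0],
    [0.5,0,-1,0],
  ],
)

```text
time: 36.88
eef_pos: [0.4883, 0.1807, 0.1219]
eef_rot: [-0.473, -0.524, -0.475, 0.525]
force: [0.6, -0.3, -0.0]
grip_width: 0.0007
```

Emit:
carry_out(
  increments=[
    [0.3,0,-0.5,0],
    [0.5,0,-1,0],
    [0.5,0,-1,0],
  ],
)

```text
time: 37.25
eef_pos: [0.4885, 0.1817, 0.1214]
eef_rot: [-0.473, -0.524, -0.475, 0.525]
force: [0.1, -0.5, 0.2]
grip_width: 0.0005
```

Emit:
carry_out(
  increments=[
    [0.3,0,-0.5,0],
    [0.5,0,-0.8,0],
    [0.5,0,-0.8,0],
  ],
)

```text
time: 37.62
eef_pos: [0.4885, 0.1823, 0.121]
eef_rot: [-0.473, -0.524, -0.475, 0.525]
force: [-0.6, -1.9, 2.3]
grip_width: 0.0004
```

Emit:
carry_out(
  increments=[
    [0.3,0,-0.5,0],
    [0.4,0,-0.7,0],
    [0.4,0,-0.7,0],
  ],
)

```text
time: 38.0
eef_pos: [0.4885, 0.1825, 0.1208]
eef_rot: [-0.473, -0.523, -0.475, 0.525]
force: [-1.6, -5.2, 5.9]
grip_width: 0.0003
```

```bash
python3 - <<'E'
from h import *
A=load("t")["side"];B=cap("y")["side"]
ims=[cv2.resize(X[0][430:470,290:365,::-1],None,fx=7,fy=7,interpolation=cv2.INTER_NEAREST) for X in(A,B)]
cv2.imwrite("pics/y2.png",np.vstack(ims))
E
python3 gap.py y .489 .211 .1125
```

```text
steel t max [37.8 82.2 91. ] h 22.6 collar t [70.1 72.3 74.3] 279 1299
```

View pics/y2.png

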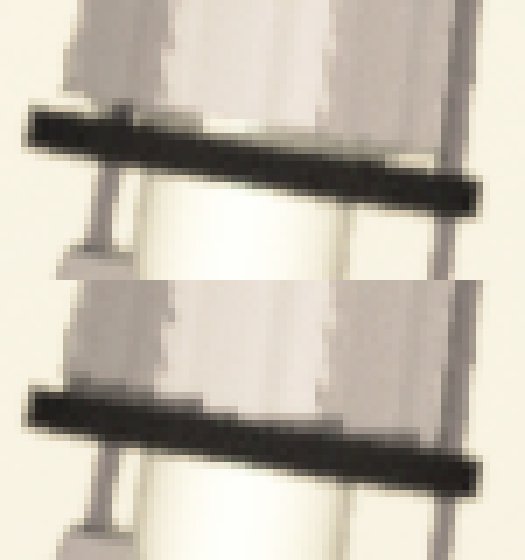

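The gap is closed (bottom panel), and the collar has not moved (70.1–74.3 mm). Back away and do a last check.

Emit:
carry_out(
  increments=[
    [-0.5,0,3,0],
    [-1,0,15,0],
    [-20,0,45,0],
    [-50,0,90,0],
    [-80,0,140,0],
    [-90,0,190,0],
    [-90,0,240,0],
    [-90,0,290,0],
  ],
)

```text
time: 39.1
eef_pos: [0.4592, -0.1079, 0.2112]
eef_rot: [-0.474, -0.524, -0.475, 0.525]
force: [0.4, -0.8, 0.5]
grip_width: 0.0009
```

Emit:
carry_out(
  increments=[
    [0,0,0,0],
    [0,0,0,0],
    [0,0,0,0],
    [0,0,0,0],
  ],
)

```text
time: 39.6
eef_pos: [0.4593, -0.1069, 0.2112]
eef_rot: [-0.474, -0.523, -0.475, 0.525]
force: [0.4, 0.3, 0.6]
grip_width: 0.0004
```

```bash
python3 - <<'E'
from h import *
o=cap("z"); A=load("t")["side"]; B=o["side"]
W=cloud(*o["top"][1:]); print("jar",W[140,313],"mouse",W[245,477])
ims=[cv2.resize(B[0][400:470,160:370,::-1],None,fx=3.8,fy=3.8,interpolation=cv2.INTER_NEAREST)]
cv2.imwrite("pics/z2.png",np.vstack(ims))
E
python3 gap.py z .489 .211 .1125;python3 gap.py z .636 .176 .1245
```

```text
jar [ 0.72207905 -0.0572809   0.09140744] mouse [ 0.51170485 -0.41367573  0.02599556]
steel t max [37.5 77.1 91.5] h 22.5 collar t [70.1 72.2 74.3] 281 1283
steel t max [ 44.9  97.2 113.1] h 22.3 collar t [84.1 86.1 88.2] 223 1318
```

View pics/z2.png

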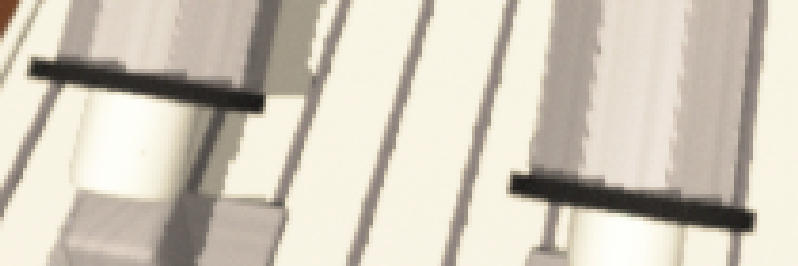

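View pics/z_top.png

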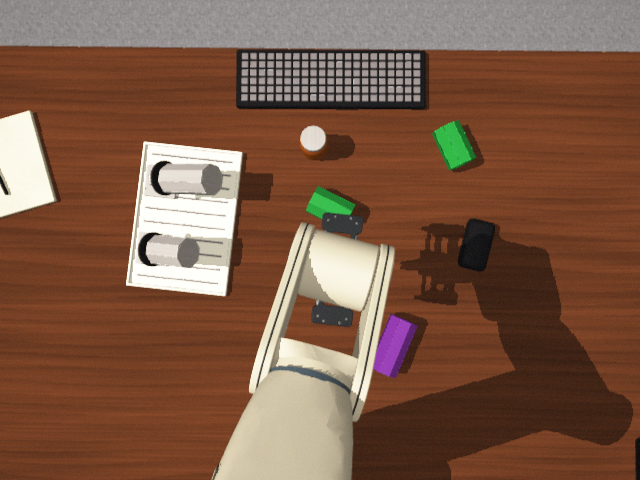

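Both rims sit flush on their collars with the robot clear. The jar (313,140), mouse (477,245) and the look-alikes are where they were.

```bash
python3 -c "
from workcell import bot
print(bot.finish_job())"
```

```text
the job is handed in; nothing more can be done
None
```

Both tumblers now hang mouth-down with their rims against the rubber collars: the tall one on the long peg, then the short one on the short peg. I handed the job in at about 40 s; no verdict was reported.

- **Tilting:** the tool only points straight down, so each tumbler had to turn in a light grip. The tall one pivoted to about 14° on the desk and the peg turned it to 29°. The short one lifted level, and the peg's underside turned it to 29°.
- **Gap after release:** the first check after letting go failed, with both rims about 2 mm short of their collars. I closed the gaps by nudging each closed end with the shut fingertips, at about 8 N along the peg.
- **Last checks:** no visible gap at either rim, and both collars are within 0.2 mm of where they started. The jar and mouse sit as before within measurement noise, the look-alikes look untouched, and the robot was clear.

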